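Clip the lid onto the sample box

ROBOT

A 6-joint arm with a two-finger parallel gripper is mounted at the origin on the work surface. World frame = base frame: x ahead of the robot, y to its left, z up, the work surface at z = 0. Lengths are in m, angles in rad, forces in N, time in s.
With the tool pointing down it reaches from about 0.375 to 0.9 m from the base axis. Payload 3.1 kg.
Tool frame: the origin (TCP) lies between the finger pads; the fingertips stand 11 mm ahead of it and the grasp point (between the pads) lies 8 mm behind it; z points along the fingers, y is the direction in which the jaws open and shut (so a half turn about z gives the same grasp; the last joint's range is limited). The gripper opens to 85 mm and grips with 20 to 120 N. Pads are 22 mm wide; open, the fingers measure 114 mm over their backs; the gripper's body (76 mm by 85 mm) begins 54 mm behind the grasp point. The pads swing forward as they close: fully open they stand 13 mm farther back than shut.
Start: joints at [1.022, 0.527, 1.433, -0, 1.181, -0.178], TCP at [0.226, 0.583, 0.242] pointing down, gripper open.
Joint ranges: [-3.08, 3.08], [-0.75, 2.2], [0.22, 2.44], [-1.43, 4.57], [0, 2.65], [-2.85, 2.85]. Speed limits (rad/s): [2.79, 2.79, 3.14, 3.14, 3.14, 3.14].

INTERFACE

Orientations are given as a unit quaternion [x, y, z, w].
In Python, from station import manip gives the robot as it stands. The module is installed in compiled form; this text tells all that it offers.
- The arm moves only by the tool arm_command, never from a script. Its argument "rows" is a list of rows, each a list of 3 entries, a list of its own where there are three numbers: the shift along the world's x, y, z in mm, then the turn about the world's z in rad, then the closure, from -1 (fully open) to 1 (shut), so that 0 is half open. A call has 1 to 12 rows; each row shifts and turns the commanded pose from where the row before left it; what a row does not reach is not made up. A row lasts 1/8 s, in which the tool goes at most 62.5 mm and 10.7 degrees, less where a joint would pass 70% of its speed; a pose out of reach is approached as far as the arm can. A call with a gripper value outside its range is refused whole. The fingers move at their own pace and stop on an object; "squeeze" is the grip in N (left out, the last holds). Time passes only in rows, so rows that do not move let the fingers close. It gives the time, the measured TCP pose, the force and the opening at its end, in the units of the state.
- manip.sense(): the state, without advancing time (a new reading comes with each control period).
- manip.snapshot(name): name is "scene" or "top"; returns the picture (400x640x3 uint8, blue, green, red); there is no depth.
- manip.get_calibration(name): a dict with "fovy" (degrees; the focal length in pixels is half the picture's height over the tangent of half this angle, whatever the lens; pixels are square), "cx", "cy" (the principal point, pixels), "R" (3x3) and "t" (3): a world point X has camera coordinates R X + t. Camera axes: x right, y down, z forward; pixel columns grow to the right and rows downward; lengths in m; the calibration is good to about 2 mm. A picture is of the moment at which its call begins. get_calibration takes no time and is no camera call.
- manip.sign_off(): hands the job in, once; it reports no verdict.
The state is a dict: "t": time; "q": joint angles; "qd": joint speeds; "tau": joint torques, N m; "tcp_pos": TCP position; "tool_rot": TCP orientation; "force": force on the tool from outside, world axes, zero at the start; "ft_torque": the same for the moment, N m; "finger_gap": opening from 0.0 (shut) to 1.0 (fully open).
Only numpy, scipy, OpenCV 4.12 (cv2) and the standard library are available. Lean on these libraries where they do the work, as an engineer would, in place of code of your own. Each camera call takes 0.05 s, during which the arm holds its last target.

TASK

Put the white lid on the blue sample box so that it sits fully home, with all four orange clips still up, then snap the clips down in opposite-corner order: any one first, next the one diagonally across from it, then the other two. Press slowly and gently, until each clip snaps and stops; slamming it onto its keeper spoils the seal. Let go at the end and leave the jars in the box and the other things on the bench alone.

Things in the scene. Friction and masses are not known exactly. Their poses are not given: they have to be found in the camera images.
- box: Open blue sample box, fixed, 150 mm (x) by 180 mm (y), 80 mm high, walls 6 mm, two 50 mm tall jars inside. Origin: centre of its underside, z up. On its two long sides, 55 mm either way from the middle, are four steel keepers: a spring catch that gives way inwards as a clip's hook is pushed past it, and below it a shelf that stops the hook. Each keeper is screwed on up to 8 mm too high or low.
- box_rim (a point): Centre of the box's open top, level with the top of its rim, 80 mm above the bench. Axes as the box. The loose lid's plate (154 x 184 mm, 5 mm thick) overhangs the box by 2 mm all round.
- lid_grip (a point): Point in the black handle rib of the loose white lid (0.4 to 0.7 kg). Axes as the lid: x across its 154 mm side, y along its 184 mm side and the rib, z up. Rib 16 mm wide (x), 80 mm long (y), 36 mm high; the point is 23 mm above the plate's top, 38 mm above the bench as the lid lies there. Lid home (plate flat on the rim): 28 mm above box_rim, straight over it, lid square to the box either way round.
- lid_lip (a point): Centre of the lid at the lowest edge of its black sealing lip, axes as the lid, 38 mm below lid_grip. The lip goes 10 mm below the plate and fits inside the box walls with about 1 mm to spare all round; its underside is rounded (radius 5 mm) and leads in from up to about 3 mm off. Lid home: 10 mm below box_rim. The rim is rigid: lower the lid slowly.
- clip_a (a joint): Angle (rad) of orange clip A, hinged on the lid near its (-x, +y) corner, opposite C. 0: level; positive: raised. Starts 0.45 to 0.75. A spring lifts it above 0.3 unless hooked. Its hook meets the catch at 0 to 0.3, snaps under it at 6 to 17 N on the pad, and 2 to 4 mm on stops hard on the shelf, at -0.16 to 0.1 by keeper height: only feel tells, so press slowly (15 mm/s). Hooked, it stays below 0.17.
- clip_a_pad (a point): On the pad on top of clip A, over its hook, moving with it. Arm 24 mm wide; hinge line along the lid's y, at -24 mm in x and 12.5 mm below lid_grip; from there the pad is 54 mm out and the arm's end 66 mm. Clip level: pad at (-78, +55, -10.5) mm from lid_grip in the lid's axes. A raised clip can jam if pushed straight down by a rubbery fingertip: follow its end outwards round the hinge.
- clip_b (a joint): Angle (rad) of orange clip B, hinged on the lid near its (-x, -y) corner, opposite D. 0: level; positive: raised. Starts 0.45 to 0.75. A spring lifts it above 0.3 unless hooked. Its hook meets the catch at 0 to 0.3, snaps under it at 6 to 17 N on the pad, and 2 to 4 mm on stops hard on the shelf, at -0.16 to 0.1 by keeper height: only feel tells, so press slowly (15 mm/s). Hooked, it stays below 0.17.
- clip_b_pad (a point): On the pad on top of clip B, over its hook, moving with it. Arm 24 mm wide; hinge line along the lid's y, at -24 mm in x and 12.5 mm below lid_grip; from there the pad is 54 mm out and the arm's end 66 mm. Clip level: pad at (-78, -55, -10.5) mm from lid_grip in the lid's axes. A raised clip can jam if pushed straight down by a rubbery fingertip: follow its end outwards round the hinge.
- clip_c (a joint): Angle (rad) of orange clip C, hinged on the lid near its (+x, -y) corner, opposite A. 0: level; positive: raised. Starts 0.45 to 0.75. A spring lifts it above 0.3 unless hooked. Its hook meets the catch at 0 to 0.3, snaps under it at 6 to 17 N on the pad, and 2 to 4 mm on stops hard on the shelf, at -0.16 to 0.1 by keeper height: only feel tells, so press slowly (15 mm/s). Hooked, it stays below 0.17.
- clip_c_pad (a point): On the pad on top of clip C, over its hook, moving with it. Arm 24 mm wide; hinge line along the lid's y, at +24 mm in x and 12.5 mm below lid_grip; from there the pad is 54 mm out and the arm's end 66 mm. Clip level: pad at (+78, -55, -10.5) mm from lid_grip in the lid's axes. A raised clip can jam if pushed straight down by a rubbery fingertip: follow its end outwards round the hinge.
- clip_d (a joint): Angle (rad) of orange clip D, hinged on the lid near its (+x, +y) corner, opposite B. 0: level; positive: raised. Starts 0.45 to 0.75. A spring lifts it above 0.3 unless hooked. Its hook meets the catch at 0 to 0.3, snaps under it at 6 to 17 N on the pad, and 2 to 4 mm on stops hard on the shelf, at -0.16 to 0.1 by keeper height: only feel tells, so press slowly (15 mm/s). Hooked, it stays below 0.17.
- clip_d_pad (a point): On the pad on top of clip D, over its hook, moving with it. Arm 24 mm wide; hinge line along the lid's y, at +24 mm in x and 12.5 mm below lid_grip; from there the pad is 54 mm out and the arm's end 66 mm. Clip level: pad at (+78, +55, -10.5) mm from lid_grip in the lid's axes. A raised clip can jam if pushed straight down by a rubbery fingertip: follow its end outwards round the hinge.
- jar_in1: Small amber sample jar standing inside the box, 42 mm across, 50 mm tall; origin at the centre of its underside. Stays in the box.
- jar_in2: Small amber sample jar standing inside the box, 42 mm across, 50 mm tall; origin at the centre of its underside. Stays in the box.
- bottle: Amber bottle 60 mm across, 150 mm tall, a bystander to be left alone. Origin at the centre of its underside.
- pot: Clear pot with white cap, 50 mm across, 50 mm tall, a bystander to be left alone. Origin at the centre of its underside.
- beaker: Glass beaker 70 mm across, 90 mm tall, a bystander to be left alone. Origin at the centre of its underside.
- dish: Clear lidded dish 64 mm across, 18 mm tall, a bystander to be left alone. Origin at the centre of its underside.
- spatula: Lab spatula about 180 mm long lying on the bench, a bystander to be left alone. Origin at the centre of its underside.
- weight: Brass weight 36 mm across, 35 mm tall, a bystander to be left alone. Origin at the centre of its underside.
Not all that is in view belongs to the job. Leave any brown or red look-alike of the part that bears lid_grip alone.

How it is judged:
By the outcome, as a careful person would: the job done as asked, in the order asked, and still so for the second after the job is handed in, with the robot touching nothing.
It also fails if it takes over 72 s, if anything falls off the work surface, if the arm or the gripper's body presses on something with over 40 N, if the wrist force passes 120 N, or if a joint passes its speed limit or range.

## Working session

There is one attempt and no reset: what is moved stays moved. The work goes in short steps, Python scripts to look and compute and a tool call to move; the robot and the scene stay as the last step left them, time stands still between calls to the robot, and variables do not carry over. Pictures are saved under pics/ and viewed, and the job is handed in when it is done.

Besides the shell and the picture viewer there is one more tool, called after "Request:" in YAML: its name, and indented under it one key for each argument. arm_command: Moves the arm, as the interface text tells. Its arguments: {"type":"object","properties":{"rows":{"type":"array","items":{"type":"array"}},"squeeze":{"type":"number"}},"required":["rows"]}

```bash
mkdir -p pics; cat > h.py <<'E'
import numpy as np, cv2
from station import manip
def cal(n):
    c=manip.get_calibration(n); f=200/np.tan(np.radians(c['fovy'])/2)
    return f,c['cx'],c['cy'],np.array(c['R']),np.array(c['t'])
def proj(n,X):
    f,cx,cy,R,t=cal(n); p=np.atleast_2d(X)@R.T+t
    return np.c_[cx+f*p[:,0]/p[:,2],cy+f*p[:,1]/p[:,2]]
def back(n,uv,z):
    f,cx,cy,R,t=cal(n); d=np.array([(uv[0]-cx)/f,(uv[1]-cy)/f,1.])@R; o=-R.T@t
    return o+d*(z-o[2])/d[2]
def crop(img,x,y,w,h,s,name):
    cv2.imwrite('pics/'+name,cv2.resize(img[y:y+h,x:x+w],None,fx=s,fy=s,interpolation=cv2.INTER_CUBIC))
E
python3 - <<'E'
from h import *
for n in('scene','top'):
    im=manip.snapshot(n); cv2.imwrite(f'pics/{n}0.png',im)
    f,cx,cy,R,t=cal(n);print(n,f,cx,cy,R.round(3).tolist(),(-R.T@t).round(3))
s=manip.sense();print(s['t'],s['tcp_pos'],s['tool_rot'],s['force'],s['finger_gap'])
E
```

```text
scene 442.6366104304299 328.2894222368126 203.70877545030763 [[-0.193, 0.981, -0.004], [0.71, 0.136, -0.69], [-0.677, -0.136, -0.723]] [1.404 0.292 1.044]
top 408.2527649107602 325.1009128409703 195.04459490900967 [[0.008, -0.999, -0.031], [-0.98, -0.002, -0.197], [0.196, 0.032, -0.98]] [0.298 0.075 1.18 ]
0.1 [0.2261147  0.58200222 0.24140865] [ 1.84346028e-01  9.82860902e-01 -9.28774767e-04 -3.54913520e-04] [-0.37932608 -0.11539144 -0.27741075] 0.9998249806371171
```

View pics/scene0.png

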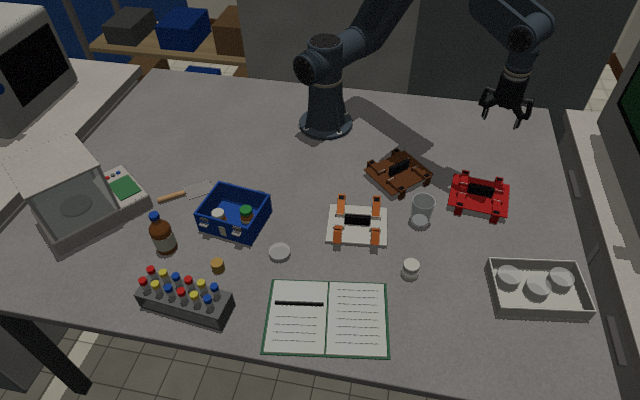

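View pics/top0.png

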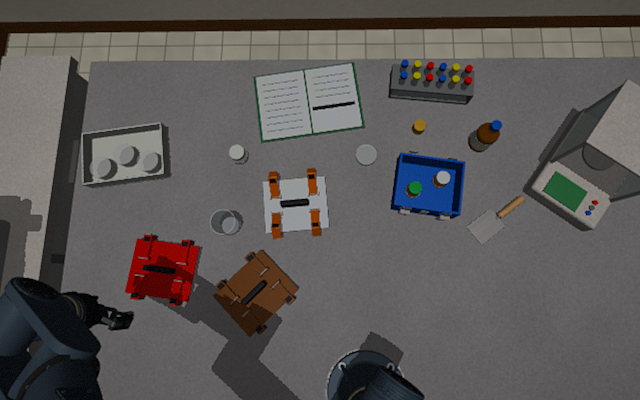

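The white lid is near top(295,203) and the blue box near top(428,185). The brown and red look-alikes are to the left. I'll zoom in on both.

```bash
python3 - <<'E'
from h import *
im=cv2.imread('pics/top0.png')
crop(im,250,155,100,95,6,'t_lid.png'); crop(im,380,140,100,90,6,'t_box.png')
im=cv2.imread('pics/scene0.png')
crop(im,315,185,90,75,7,'s_lid.png'); crop(im,185,170,100,85,6,'s_box.png')
E
```

```text
(no output)
```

View pics/t_lid.png

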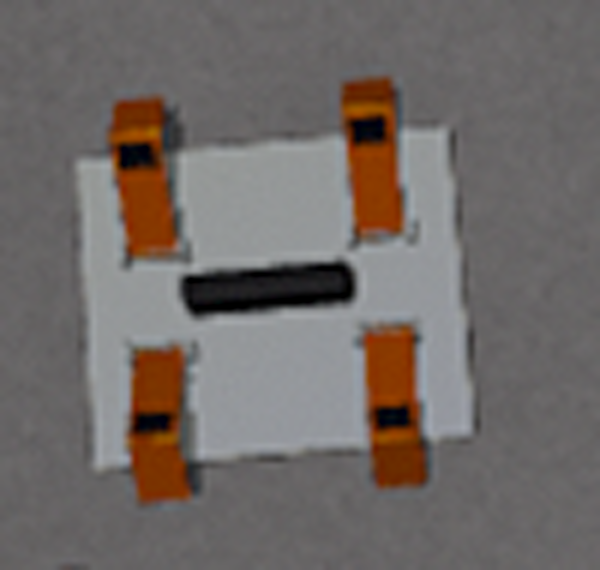

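View pics/t_box.png

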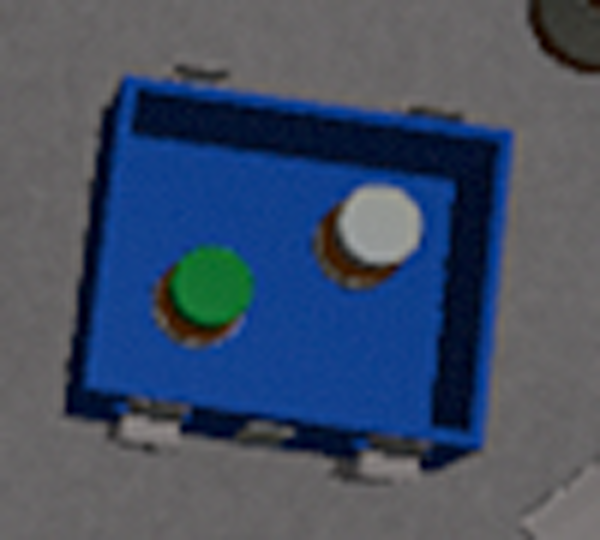

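View pics/s_lid.png

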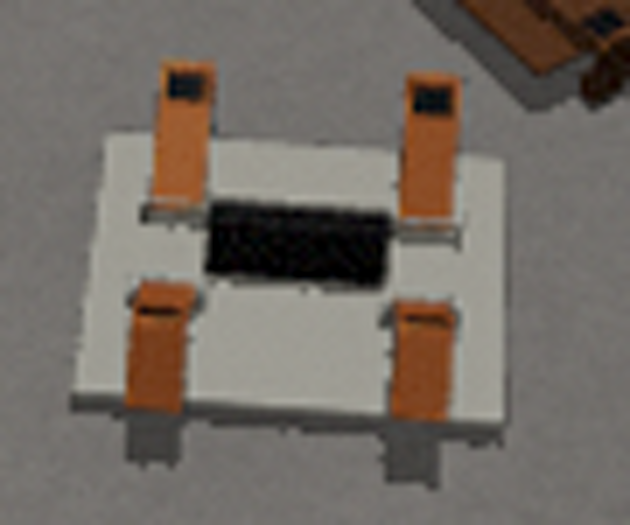

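View pics/s_box.png

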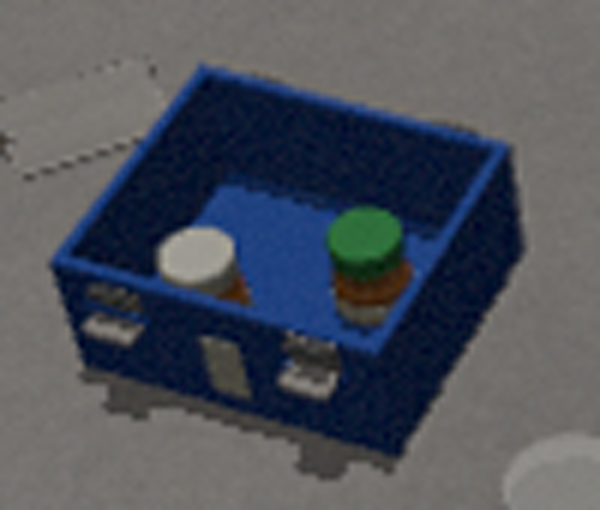

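```bash
cat >> h.py <<'E'
from scipy.optimize import least_squares
def fitrect(obs,lx,ly,z,x0):
    # obs: list (cam, uv) sets of 4 corners, unordered
    c=np.array([[1,1],[1,-1],[-1,-1],[-1,1]])*[lx/2,ly/2]
    def W(p):
        cs,s=np.cos(p[2]),np.sin(p[2]); return np.c_[c@np.array([[cs,s],[-s,cs]])+p[:2],np.full(4,z)]
    def res(p):
        r=[]
        for n,uv in obs:
            P=proj(n,W(p)); 
            for q in uv: 
                d=P-q; r+=list(d[np.argmin((d**2).sum(1))])
        return np.array(r)
    o=least_squares(res,x0); return o.x,res(o.x)
def un(pts,x,y,s): return [((a+.5)/s-.5+x,(b+.5)/s-.5+y) for a,b in pts]
E
python3 - <<'E'
from h import *
tl=un([(77,158),(450,127),(474,436),(95,468)],250,155,6)
tb=un([(122,75),(515,130),(482,447),(82,390)],380,140,6)
sl=un([(107,133),(504,158),(72,395),(503,420)],315,185,7)
sb=un([(200,65),(512,147),(378,355),(52,262)],185,170,6)
for nm,t,s,lx,ly,z in(('lid',tl,sl,.154,.184,.015),('box',tb,sb,.15,.18,.08)):
    x0=[*np.mean([back('top',q,z)[:2] for q in t],0),0.]
    for o in ([('top',t)],[('scene',s)],[('top',t),('scene',s)]):
        p,r=fitrect(o,lx,ly,z,x0); print(nm,p.round(4),r.round(1))
# rib ends check top crop at z .038+.013
for q in un([(190,287),(350,280)],250,155,6): print(back('top',q,.051))
for nm,uv in dict(bottle=(488,135),pot=(238,154),beaker=(226,222),dish=(367,155),wt=(419,127)).items(): print(nm,back('top',uv,.03))
E
```

```text
lid [0.5052 0.1993 0.0884] [-0.  -0.1  0.  -0.3  0.3  0.2 -0.4  0.2]
lid [0.5064 0.201  0.1033] [-0.5 -0.1  0.2 -0.1 -0.1 -0.3  0.4  0.4]
lid [0.5056 0.2001 0.0945] [-0.4 -0.1 -0.4 -0.6  0.2 -0.2 -0.5  0.2 -0.5 -0.5  0.2 -0.1 -0.6 -0.8
 -0.1  0.3]
box [ 0.5536 -0.1758 -0.1479] [ 0.1 -0.  -0.4 -0.   0.1  0.2  0.1 -0.2]
box [ 0.5553 -0.1744 -0.1498] [ 0.3  0.  -0.1 -0.3  0.1  0.1 -0.3  0.1]
box [ 0.554  -0.1753 -0.1486] [-0.  -0.2 -0.5 -0.2 -0.1  0.1 -0.  -0.4  0.1 -0.2 -0.3 -0.6 -0.  -0.3
 -0.4 -0.2]
[0.50259016 0.23496708 0.051     ]
[0.50613445 0.15967814 0.051     ]
bottle [ 0.70829737 -0.36280889  0.03      ]
pot [0.6513248  0.37044575 0.03      ]
beaker [0.44910476 0.39475438 0.03      ]
dish [ 0.64785162 -0.00938292  0.03      ]
wt [ 0.73364418 -0.16341327  0.03      ]
```

Request:
arm_command:
  rows:
    - [[23.3, -31.8, -5], -0.092, -1]
    - [[23.3, -31.8, -5], -0.092, -1]
    - [[23.3, -31.8, -5], -0.092, -1]
    - [[23.3, -31.8, -5], -0.092, -1]
    - [[23.3, -31.8, -5], -0.092, -1]
    - [[23.3, -31.8, -5], -0.092, -1]
    - [[23.3, -31.8, -5], -0.092, -1]
    - [[23.3, -31.8, -5], -0.092, -1]
    - [[23.3, -31.8, -5], -0.092, -1]
    - [[23.3, -31.8, -5], -0.092, -1]
    - [[23.3, -31.8, -5], -0.092, -1]
    - [[23.3, -31.8, -5], -0.094, -1]

```text
t: 1.6
tcp_pos: [0.5065, 0.1998, 0.1818]
tool_rot: [0.674, 0.738, -0.0, -0.0]
force: [0.9, 0.4, 0.5]
finger_gap: 0.999
```

Request:
arm_command:
  rows:
    - [[0, 0, -20], 0, -1]
    - [[0, 0, -20], 0, -1]
    - [[0, 0, -10], 0, -1]
    - [[0, 0, 0], 0, -1]

```text
t: 2.1
tcp_pos: [0.5054, 0.2009, 0.1316]
tool_rot: [0.673, 0.74, -0.001, -0.001]
force: [0.6, -0.4, 0.4]
finger_gap: 0.997
```

```bash
cat >> h.py <<'E'
def st():
    from scipy.spatial.transform import Rotation as R
    s=manip.sense(); M=R.from_quat(s['tool_rot']).as_matrix()
    print('t',round(s['t'],3),'tcp',(np.array(s['tcp_pos'])*1000).round(1),'jawyaw',round(np.arctan2(M[1,1],M[0,1]),4),'z',M[:,2].round(3),'F',np.array(s['force']).round(2),'T',np.array(s['ft_torque']).round(2),'gap',round(s['finger_gap'],3),'q',np.round(s['q'],2))
E
python3 - <<'E'
from h import *
st(); im=manip.snapshot('scene'); crop(im,260,100,200,180,4,'s1.png')
E
```

```text
t 2.1 tcp [505.4 200.9 131.6] jawyaw 0.0942 z [-0.002 -0.    -1.   ] F [ 0.64 -0.39  0.39] T [ 0.   -0.02  0.01] gap 0.997 q [ 0.17  0.58  1.73 -0.    0.83  0.08]
```

View pics/s1.png

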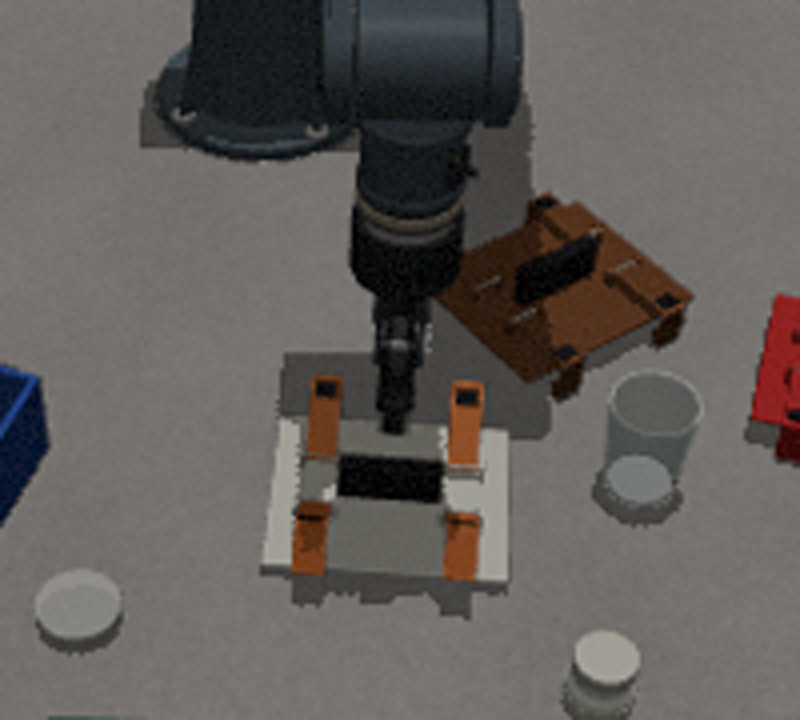

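The gripper is centred over the rib and parallel to it. I'll go down and grip.

Request:
arm_command:
  rows:
    - [[0, -0.5, -20], 0, -1]
    - [[0, 0, -20], 0, -1]
    - [[0, 0, -20], 0, -1]
    - [[0, 0, -20], 0, -1]
    - [[0, 0, -12], 0, -1]
    - [[0, 0, -7], 0, -1]
    - [[0, 0, 0], 0, -1]
  squeeze: 60

```text
t: 3.02
tcp_pos: [0.5061, 0.2005, 0.0333]
tool_rot: [0.673, 0.74, 0.0, 0.0]
force: [-0.0, -0.0, 0.5]
finger_gap: 1.0
```

Request:
arm_command:
  rows:
    - [[0, 0, 0], 0, 0.3]
    - [[0, 0, 0], 0, 0.6]
    - [[0, 0, 0], 0, 1]
    - [[0, 0, 0], 0, 1]
    - [[0, 0, 0], 0, 1]
    - [[0, 0, 0], 0, 1]
  squeeze: 60

```text
t: 3.78
tcp_pos: [0.5061, 0.2005, 0.0337]
tool_rot: [0.673, 0.74, 0.0, 0.0]
force: [-0.8, -0.4, 5.3]
finger_gap: 0.175
```

```bash
python3 -c "
from h import *
st()"
```

```text
t 3.775 tcp [506.1 200.5  33.7] jawyaw 0.0941 z [ 0.  0. -1.] F [-0.81 -0.39  5.34] T [-0.03  0.17 -0.01] gap 0.175 q [ 0.17  0.75  1.78 -0.    0.61  0.08]
```

Request:
arm_command:
  rows:
    - [[0, 0, 5], 0, 1]
    - [[0, 0, 10], 0, 1]
    - [[0, 0, 20], 0, 1]
    - [[0, 0, 30], 0, 1]
    - [[0, 0, 30], 0, 1]
    - [[0, 0, 30], 0, 1]
    - [[0, 0, 20], 0, 1]
    - [[0, 0, 10], 0, 1]
    - [[0, 0, 0], 0, 1]

```text
t: 4.9
tcp_pos: [0.5059, 0.2004, 0.1885]
tool_rot: [0.673, 0.74, 0.0, 0.0]
force: [0.8, 0.1, -6.9]
finger_gap: 0.18
```

Request:
arm_command:
  rows:
    - [[2, -15, 0], -0.01, 1]
    - [[4, -30, 0], -0.02, 1]
    - [[4.5, -35, 0], -0.023, 1]
    - [[4.5, -38, 0], -0.025, 1]
    - [[5, -40, 0], -0.025, 1]
    - [[5, -40, 0], -0.025, 1]
    - [[5, -40, 0], -0.025, 1]
    - [[5, -38, 0], -0.025, 1]
    - [[4.5, -35, 0], -0.025, 1]
    - [[4.5, -30, 0], -0.02, 1]
    - [[3, -25, 0], -0.015, 1]
    - [[1, -10, 0], -0.005, 1]

```text
t: 6.4
tcp_pos: [0.5537, -0.1774, 0.1876]
tool_rot: [0.759, 0.652, -0.0, -0.0]
force: [-0.0, 0.2, -7.1]
finger_gap: 0.173
```

Request:
arm_command:
  rows:
    - [[0, 0, 0], 0, 1]
    - [[0, 0, 0], 0, 1]

```text
t: 6.65
tcp_pos: [0.5534, -0.1742, 0.188]
tool_rot: [0.757, 0.653, -0.0, -0.001]
force: [-0.0, -0.1, -6.6]
finger_gap: 0.172
```

```bash
python3 - <<'E'
from h import *
st(); im=manip.snapshot('scene'); cv2.imwrite('pics/s2f.png',im); crop(im,160,110,150,130,5,'s2.png')
im=manip.snapshot('top'); cv2.imwrite('pics/t2f.png',im); crop(im,360,120,150,120,5,'t2.png')
E
```

```text
t 6.65 tcp [ 553.4 -174.2  188. ] jawyaw -0.1481 z [-0.001  0.001 -1.   ] F [-0.03 -0.1  -6.58] T [ 0.04 -0.02  0.01] gap 0.172 q [-0.5   0.54  1.6   0.    1.01 -0.35]
```

View pics/s2.png

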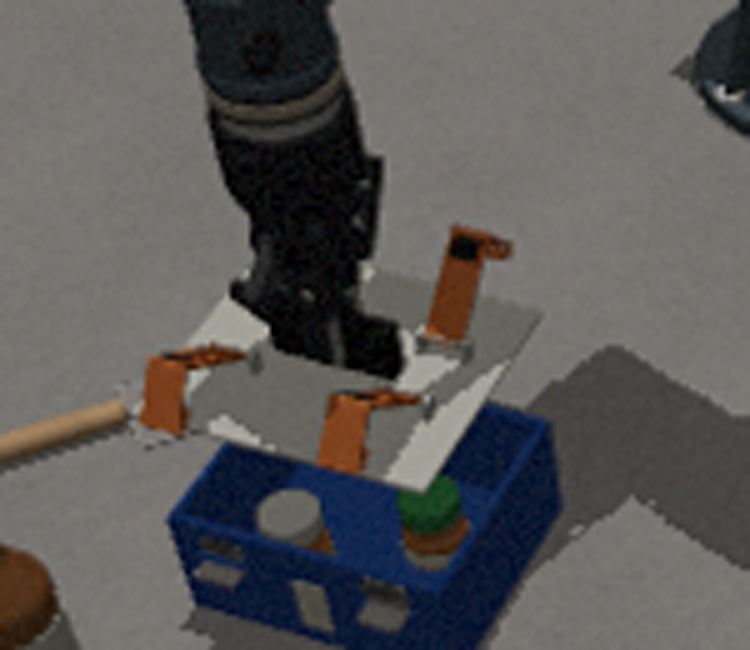

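View pics/t2.png

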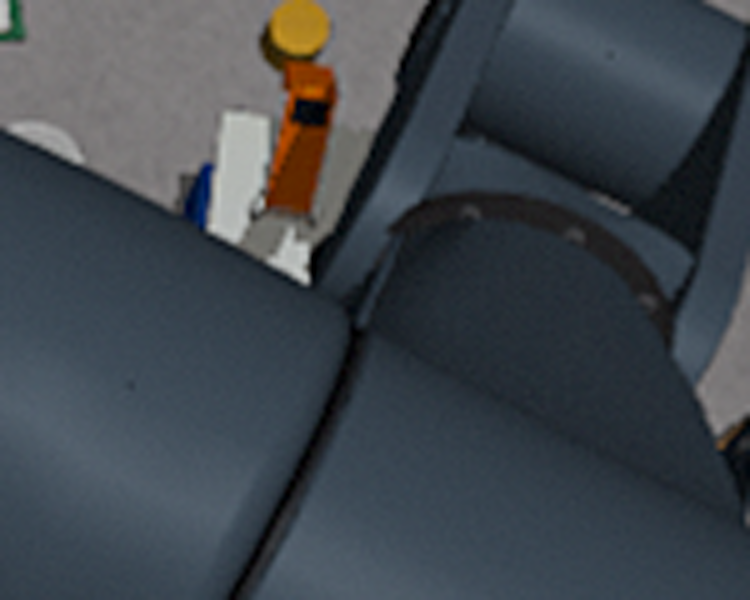

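```bash
cat >> h.py <<'E'
def rectW(x,y,yaw,z,lx,ly):
    c=np.array([[1,1],[1,-1],[-1,-1],[-1,1]])*[lx/2,ly/2]; cs,s=np.cos(yaw),np.sin(yaw)
    return np.c_[c@np.array([[cs,s],[-s,cs]])+[x,y],np.full(4,z)]
def overlay(img,n,Ws,x,y,w,h,s,name):
    c=cv2.resize(img[y:y+h,x:x+w],None,fx=s,fy=s,interpolation=cv2.INTER_CUBIC)
    for W,col in Ws:
        P=((proj(n,W)-[x,y]+.5)*s-.5)
        cv2.polylines(c,[np.round(P).astype(np.int32)],True,col,1)
    cv2.imwrite('pics/'+name,c)
E
python3 - <<'E'
from h import *
im=cv2.imread('pics/s2f.png')
overlay(im,'scene',[(rectW(.5534,-.1742,-.148,.1693,.154,.184),(0,255,0)),(rectW(.554,-.1753,-.1486,.08,.15,.18),(0,255,255))],175,140,110,95,7,'s2o.png')
im=cv2.imread('pics/t2f.png')
overlay(im,'top',[(rectW(.5534,-.1742,-.148,.1693,.154,.184),(0,255,0)),(rectW(.554,-.1753,-.1486,.08,.15,.18),(0,255,255))],360,120,130,100,6,'t2o.png')
E
```

```text
(no output)
```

View pics/s2o.png

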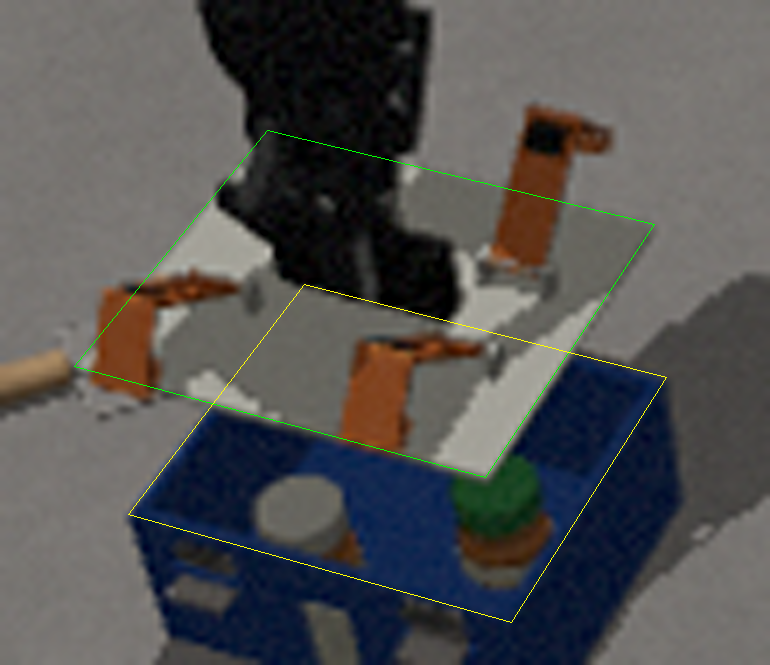

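View pics/t2o.png

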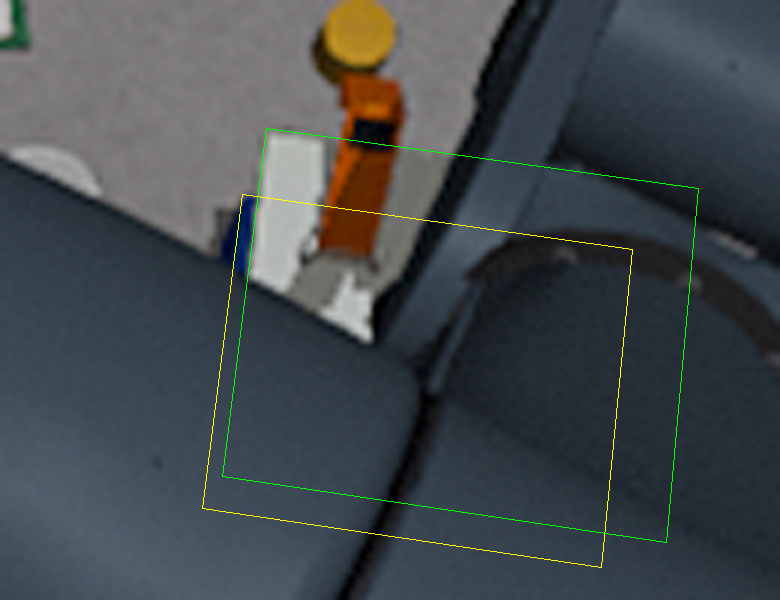

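The held lid matches the predicted outline within about 1 px in both views and is level. It needs about +1 mm in x and -1 mm in y. I'll lower it now.

Request:
arm_command:
  rows:
    - [[1.2, -0.8, -10], 0, 1]
    - [[0, 0, -15], 0, 1]
    - [[0, 0, -15], 0, 1]
    - [[0, 0, -14], 0, 1]
    - [[0, 0, -8], 0, 1]
    - [[0, 0, -4], 0, 1]
    - [[0, 0, -2], 0, 1]
    - [[0, 0, 0], 0, 1]

```text
t: 7.75
tcp_pos: [0.5554, -0.1765, 0.1206]
tool_rot: [0.758, 0.653, 0.0, 0.0]
force: [0.3, -0.2, -6.8]
finger_gap: 0.176
```

Request:
arm_command:
  rows:
    - [[0, 0, -1.5], 0, 1]
    - [[0, 0, -1.5], 0, 1]
    - [[0, 0, -1.5], 0, 1]
    - [[0, 0, -1.5], 0, 1]

```text
t: 8.25
tcp_pos: [0.5552, -0.1764, 0.1142]
tool_rot: [0.758, 0.653, -0.0, 0.0]
force: [-0.2, 1.1, -7.7]
finger_gap: 0.174
```

```bash
python3 - <<'E'
from h import *
st(); im=manip.snapshot('scene')
overlay(im,'scene',[],175,140,110,95,7,'s3.png')
E
```

```text
t 8.25 tcp [ 555.2 -176.4  114.2] jawyaw -0.149 z [ 0. -0. -1.] F [-0.18  1.05 -7.67] T [ 0.04  0.01 -0.04] gap 0.174 q [-0.5   0.64  1.65 -0.    0.85 -0.35]
```

View pics/s3.png

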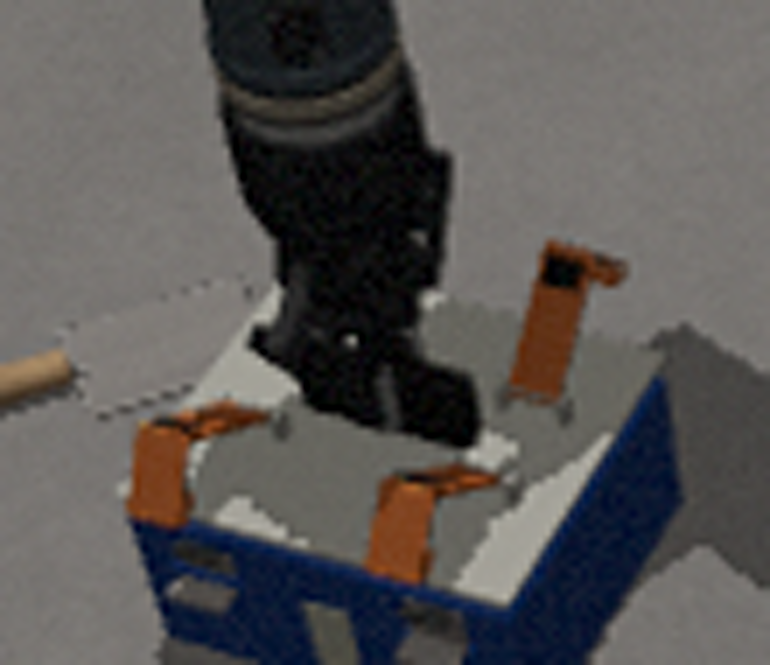

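Request:
arm_command:
  rows:
    - [[-0.2, 1, -1], 0, 1]
    - [[0, 0, -1.2], 0, 1]
    - [[0, 0, -1.2], 0, 1]
    - [[0, 0, -1.2], 0, 1]

```text
t: 8.8
tcp_pos: [0.5551, -0.1754, 0.1096]
tool_rot: [0.758, 0.653, -0.0, 0.0]
force: [0.5, 0.8, -6.4]
finger_gap: 0.178
```

```bash
python3 -c "
from h import *
st()"
```

```text
t 8.8 tcp [ 555.1 -175.4  109.6] jawyaw -0.149 z [ 0. -0. -1.] F [ 0.55  0.75 -6.44] T [ 0.05  0.   -0.01] gap 0.178 q [-0.5   0.65  1.65 -0.    0.84 -0.35]
```

No resistance, so the lip is inside the box. I'll keep going down.

Request:
arm_command:
  rows:
    - [[0, 0, -1.2], 0, 1]
    - [[0, 0, -1.2], 0, 1]
    - [[0, 0, -1.2], 0, 1]
    - [[0, 0, -1], 0, 1]

```text
t: 9.3
tcp_pos: [0.555, -0.1754, 0.105]
tool_rot: [0.758, 0.653, -0.0, -0.0]
force: [0.1, 0.1, -6.6]
finger_gap: 0.178
```

Request:
arm_command:
  rows:
    - [[0, 0, -0.8], 0, 1]
    - [[0, 0, -0.7], 0, 1]
    - [[0, 0, -0.5], 0, 1]

```text
t: 9.68
tcp_pos: [0.555, -0.1754, 0.1037]
tool_rot: [0.758, 0.653, -0.0, 0.0]
force: [-1.8, 1.2, 1.0]
finger_gap: 0.177
```

```bash
python3 -c "
from h import *
st()"
```

```text
t 9.675 tcp [ 555.  -175.4  103.7] jawyaw -0.1489 z [ 0. -0. -1.] F [-1.77  1.17  1.  ] T [0.11 0.31 0.02] gap 0.177 q [-0.5   0.66  1.65 -0.    0.83 -0.35]
```

Request:
arm_command:
  rows:
    - [[0, 0, -0.5], 0, 1]
    - [[0, 0, -0.5], 0, 1]
    - [[0, 0, 0], 0, 1]

```text
t: 10.05
tcp_pos: [0.5551, -0.1754, 0.1037]
tool_rot: [0.758, 0.653, 0.0, 0.0]
force: [-3.6, 1.4, 6.4]
finger_gap: 0.178
```

Request:
arm_command:
  rows:
    - [[0, 0, 1], 0, 0.6]
    - [[0, 0, 0], 0, 0.3]
    - [[0, 0, 0], 0, -0.2]
    - [[0, 0, 0], 0, -0.5]
    - [[0, 0, 0], 0, -0.5]
    - [[0, 0, 10], 0, -0.5]
    - [[0, 0, 25], 0, -0.5]
    - [[0, 0, 40], 0, -0.5]
    - [[0, 0, 40], 0, 0]

```text
t: 11.18
tcp_pos: [0.5549, -0.1754, 0.2197]
tool_rot: [0.758, 0.652, 0.0, 0.0]
force: [0.1, 0.4, 0.0]
finger_gap: 0.555
```

```bash
python3 - <<'E'
from h import *
st(); im=manip.snapshot('scene'); cv2.imwrite('pics/s4f.png',im)
W=[(rectW(.555,-.1754,-.149,.085,.154,.184),(0,255,0))]
overlay(im,'scene',W,175,140,110,95,7,'s4.png')
E
```

```text
t 11.175 tcp [ 554.9 -175.4  219.7] jawyaw -0.1491 z [ 0. -0. -1.] F [0.09 0.36 0.03] T [-0.02 -0.03  0.03] gap 0.555 q [-0.5   0.5   1.57 -0.    1.08 -0.35]
```

View pics/s4.png

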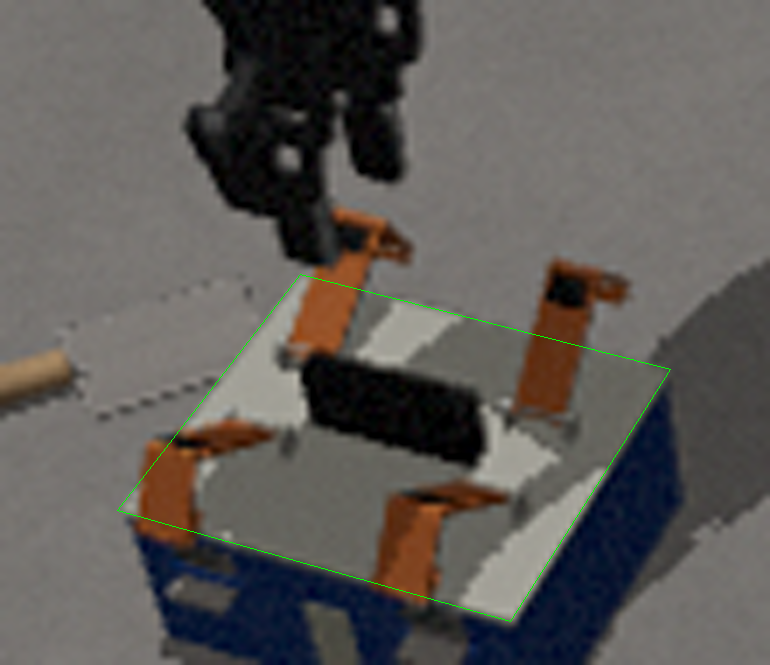

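The lid is home: its outline matches the plate at z = 85 mm, and all four clips are up. Next I'll estimate the clip angles from the black pads.

```bash
cat >> h.py <<'E'
C=np.array([.555,-.1754]); YAW=-.149; ex=np.array([np.cos(YAW),np.sin(YAW)]); ey=np.array([-ex[1],ex[0]])
CL=dict(A=(-1,1),B=(-1,-1),C=(1,-1),D=(1,1))
def clippt(k,th,rho=.054,h=.002,dy=0.):
    sx,sy=CL[k]; r=.024+rho*np.cos(th)-h*np.sin(th); z=.0955+rho*np.sin(th)+h*np.cos(th)
    return np.r_[C+sx*r*ex+(sy*.055+dy)*ey,z]
def mark(img,n,ths,x,y,w,h,s,name):
    c=cv2.resize(img[y:y+h,x:x+w],None,fx=s,fy=s,interpolation=cv2.INTER_CUBIC)
    for k,th in ths.items():
        P=np.array([clippt(k,th,rho,.002,d) for rho,d in((0,-.012),(.066,-.012),(.066,.012),(0,.012))]+[clippt(k,th)])
        P=((proj(n,P)-[x,y]+.5)*s-.5).round().astype(np.int32)
        cv2.polylines(c,[P[:4]],True,(0,255,0),1); cv2.circle(c,tuple(int(v) for v in P[4]),2,(0,0,255),-1)
    cv2.imwrite('pics/'+name,c)
E
python3 - <<'E'
from h import *
im=cv2.imread('pics/s4f.png')
px=dict(C=(190,438),D=(415,478),B=(350,236),A=(567,291)); ths={}
for k,p in px.items():
    uv=np.array(un([p],175,140,7)[0]); g=np.linspace(-.2,1,601)
    e=[np.linalg.norm(proj('scene',clippt(k,t))[0]-uv) for t in g]; ths[k]=g[np.argmin(e)]; print(k,ths[k].round(3),min(e).round(2))
mark(im,'scene',ths,175,140,110,95,7,'s4m.png')
E
```

```text
C 0.666 0.6
D 0.826 2.24
B 0.536 0.31
A 0.71 0.03
```

View pics/s4m.png

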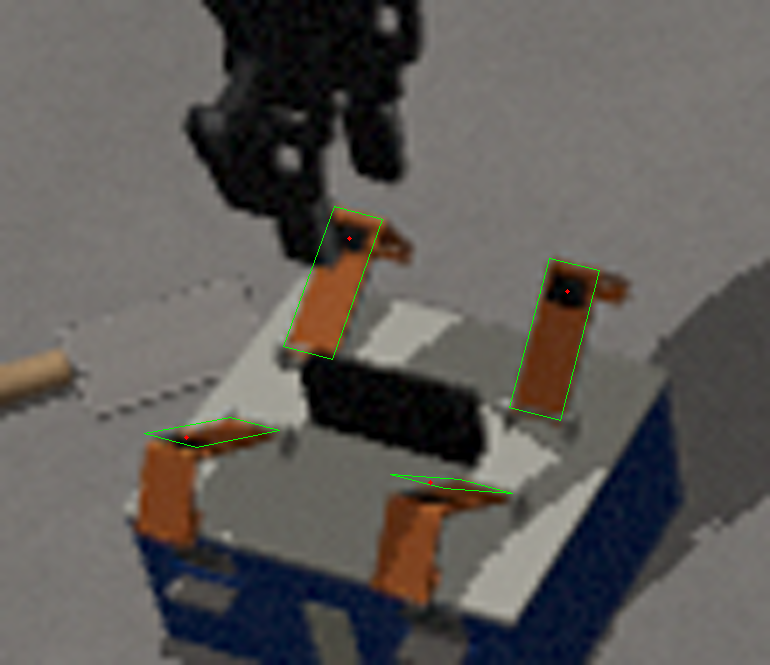

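```bash
cat >> h.py <<'E'
def tcp(k,th,rc=.048,re=.062):
    sx,sy=CL[k]; return np.r_[C+sx*(.024+rc*np.cos(th))*ex+sy*.055*ey, .0955+re*np.sin(th)+.002*np.cos(th)+.011]
E
python3 - <<'E'
from h import *
for k in 'ACBD':
    print(k)
    for th in (.75,.7,.6,.5,.4,.3,.2,.1,0,-.1,-.16): print(th,(tcp(k,th)*1000).round(1))
E
```

```text
A
0.75 [ 504.7 -112.2  150.2]
0.7 [ 503.1 -112.   148. ]
0.6 [ 500.3 -111.6  143.2]
0.5 [ 497.8 -111.2  138. ]
0.4 [ 495.7 -110.9  132.5]
0.3 [ 494.1 -110.6  126.7]
0.2 [ 492.9 -110.5  120.8]
0.1 [ 492.2 -110.4  114.7]
0 [ 492.  -110.3  108.5]
-0.1 [ 492.2 -110.4  102.3]
-0.16 [ 492.6 -110.4   98.6]
C
0.75 [ 605.3 -238.6  150.2]
0.7 [ 606.9 -238.8  148. ]
0.6 [ 609.7 -239.2  143.2]
0.5 [ 612.2 -239.6  138. ]
0.4 [ 614.3 -239.9  132.5]
0.3 [ 615.9 -240.2  126.7]
0.2 [ 617.1 -240.3  120.8]
0.1 [ 617.8 -240.4  114.7]
0 [ 618.  -240.5  108.5]
-0.1 [ 617.8 -240.4  102.3]
-0.16 [ 617.4 -240.4   98.6]
B
0.75 [ 488.4 -221.   150.2]
0.7 [ 486.8 -220.8  148. ]
0.6 [ 483.9 -220.3  143.2]
0.5 [ 481.4 -220.   138. ]
0.4 [ 479.4 -219.7  132.5]
0.3 [ 477.8 -219.4  126.7]
0.2 [ 476.6 -219.2  120.8]
0.1 [ 475.9 -219.1  114.7]
0 [ 475.6 -219.1  108.5]
-0.1 [ 475.9 -219.1  102.3]
-0.16 [ 476.2 -219.2   98.6]
D
0.75 [ 621.6 -129.8  150.2]
0.7 [ 623.2 -130.   148. ]
0.6 [ 626.1 -130.5  143.2]
0.5 [ 628.6 -130.8  138. ]
0.4 [ 630.6 -131.1  132.5]
0.3 [ 632.2 -131.4  126.7]
0.2 [ 633.4 -131.6  120.8]
0.1 [ 634.1 -131.7  114.7]
0 [ 634.4 -131.7  108.5]
-0.1 [ 634.1 -131.7  102.3]
-0.16 [ 633.8 -131.6   98.6]
```

Request:
arm_command:
  rows:
    - [[-12.7, 15.8, -6], 0, 1]
    - [[-12.8, 15.9, -12], 0, 1]
    - [[-12.7, 15.8, -14], 0, 1]
    - [[-12.7, 15.9, -14], 0, 1]
    - [[0, 0, -8.5], 0, 1]
    - [[0, 0, 0], 0, 1]
    - [[0, 0, 0], 0, 1]

```text
t: 12.1
tcp_pos: [0.5054, -0.113, 0.1641]
tool_rot: [0.758, 0.652, 0.0, 0.001]
force: [-0.2, -0.2, 0.1]
finger_gap: -0.006
```

```bash
python3 - <<'E'
from h import *
st(); im=manip.snapshot('scene'); cv2.imwrite('pics/s5f.png',im)
overlay(im,'scene',[],175,140,110,95,7,'s5.png')
E
```

```text
t 12.1 tcp [ 505.4 -113.   164.1] jawyaw -0.1495 z [ 0.002 -0.001 -1.   ] F [-0.23 -0.25  0.06] T [ 0.01 -0.02  0.  ] gap -0.006 q [-0.44  0.5   1.78 -0.    0.86 -0.29]
```

View pics/s5.png

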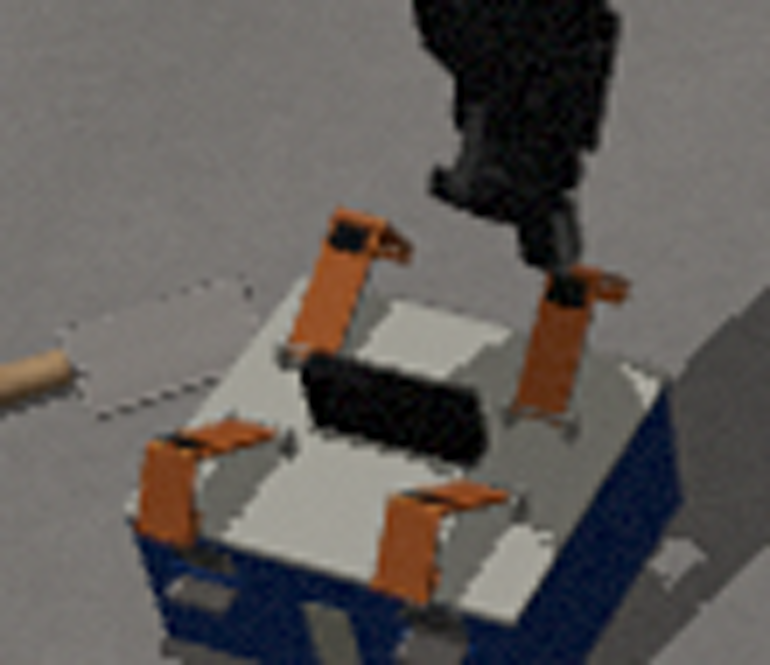

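```bash
python3 - <<'E'
from h import *
s=manip.sense(); p=np.array(s['tcp_pos'])
for d in (0,.011): print(((proj('scene',p-[0,0,d])[0]-[175,140]+.5)*7-.5).round(0))
print('pad',((proj('scene',clippt('A',.71))[0]-[175,140]+.5)*7-.5).round(0), 'lid xy of tip',(p[:2]-C)@ex,(p[:2]-C)@ey)
E
```

```text
[551. 244.]
[554. 263.]
pad [567. 291.] lid xy of tip -0.058449666667381314 0.05440669299920997
```

Request:
arm_command:
  rows:
    - [[0, 0.4, -4], 0, 1]
    - [[-0.4, 0, -4], 0, 1]
    - [[-0.3, 0, -3], 0, 1]
    - [[0, 0, -3], 0, 1]
    - [[-1, 0.1, -2], 0, 1]
    - [[-1.2, 0.1, -2], 0, 1]

```text
t: 12.9
tcp_pos: [0.5012, -0.1114, 0.1455]
tool_rot: [0.758, 0.653, 0.0, 0.0]
force: [-0.1, 0.2, -0.3]
finger_gap: -0.004
```

```bash
python3 -c "
from h import *
st()"
```

```text
t 12.9 tcp [ 501.2 -111.4  145.5] jawyaw -0.149 z [ 0. -0. -1.] F [-0.12  0.21 -0.33] T [-0.   -0.07  0.04] gap -0.004 q [-0.44  0.52  1.8   0.    0.81 -0.29]
```

Request:
arm_command:
  rows:
    - [[-0.9, 0.1, -1.9], 0, 1]
    - [[-0.9, 0.1, -1.9], 0, 1]
    - [[-0.8, 0.1, -1.9], 0, 1]
    - [[-0.8, 0.1, -1.9], 0, 1]

```text
t: 13.4
tcp_pos: [0.4978, -0.111, 0.138]
tool_rot: [0.758, 0.653, 0.0, 0.0]
force: [-0.6, 0.3, 0.5]
finger_gap: -0.001
```

Request:
arm_command:
  rows:
    - [[-0.8, 0.1, -1.9], 0, 1]
    - [[-0.7, 0.1, -1.9], 0, 1]
    - [[-0.6, 0.1, -1.9], 0, 1]

```text
t: 13.78
tcp_pos: [0.4956, -0.1107, 0.1322]
tool_rot: [0.758, 0.653, -0.0, -0.0]
force: [-1.1, 0.5, 1.2]
finger_gap: 0.001
```

Request:
arm_command:
  rows:
    - [[-0.6, 0.1, -1.8], 0, 1]
    - [[-0.5, 0.1, -1.8], 0, 1]

```text
t: 14.02
tcp_pos: [0.4946, -0.1105, 0.1286]
tool_rot: [0.758, 0.653, -0.0, -0.0]
force: [-0.9, -0.7, 1.4]
finger_gap: 0.001
```

```bash
python3 - <<'E'
from h import *
st(); im=manip.snapshot('scene'); cv2.imwrite('pics/s6f.png',im)
overlay(im,'scene',[],175,140,110,95,7,'s6.png')
E
```

```text
t 14.025 tcp [ 494.6 -110.5  128.6] jawyaw -0.149 z [-0.  0. -1.] F [-0.86 -0.68  1.44] T [-0.    0.1  -0.02] gap 0.001 q [-0.44  0.55  1.83 -0.    0.76 -0.29]
```

View pics/s6.png

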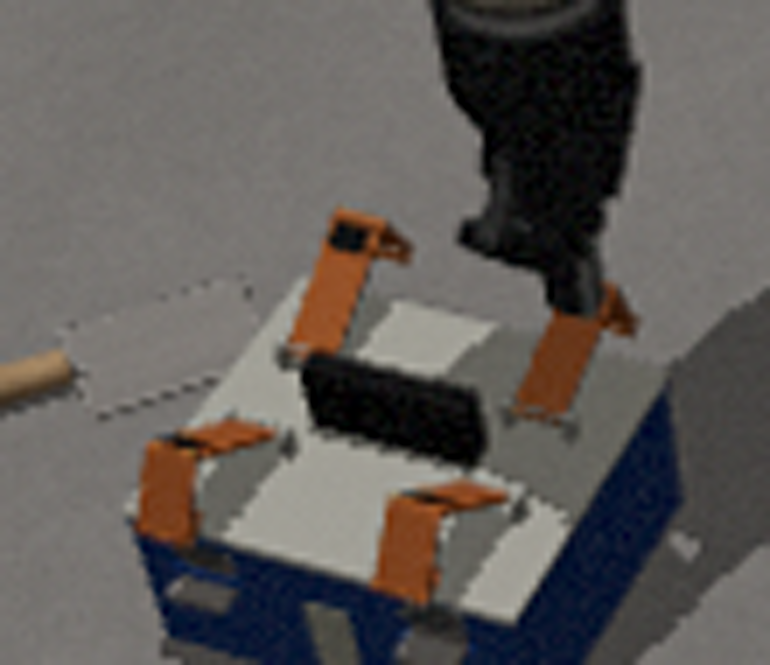

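The clip is following the fingertip with about 1.4 N of spring force. I'll continue slowly and watch the force.

Request:
arm_command:
  rows:
    - [[-0.4, 0, -1.5], 0, 1]
    - [[-0.3, 0, -1.5], 0, 1]

```text
t: 14.32
tcp_pos: [0.4938, -0.1104, 0.1256]
tool_rot: [0.758, 0.653, -0.0, -0.0]
force: [0.6, 0.4, 1.6]
finger_gap: 0.003
```

Request:
arm_command:
  rows:
    - [[-0.3, 0, -1.5], 0, 1]
    - [[-0.3, 0, -1.5], 0, 1]

```text
t: 14.58
tcp_pos: [0.4932, -0.1104, 0.1226]
tool_rot: [0.758, 0.653, -0.0, -0.0]
force: [-0.8, -0.0, 1.8]
finger_gap: -0.002
```

Request:
arm_command:
  rows:
    - [[-0.3, 0, -1.2], 0, 1]
    - [[-0.2, 0, -1.2], 0, 1]

```text
t: 14.82
tcp_pos: [0.4927, -0.1104, 0.1202]
tool_rot: [0.758, 0.653, -0.0, -0.0]
force: [-1.3, -0.5, 1.3]
finger_gap: -0.0
```

Request:
arm_command:
  rows:
    - [[-0.2, 0, -1.2], 0, 1]
    - [[-0.1, 0, -1.2], 0, 1]

```text
t: 15.08
tcp_pos: [0.4924, -0.1104, 0.1178]
tool_rot: [0.758, 0.653, -0.0, -0.0]
force: [-0.5, 0.1, 2.3]
finger_gap: 0.002
```

Request:
arm_command:
  rows:
    - [[-0.1, 0, -1.2], 0, 1]
    - [[-0.1, 0, -1.2], 0, 1]

```text
t: 15.32
tcp_pos: [0.4921, -0.1104, 0.1155]
tool_rot: [0.758, 0.653, -0.0, -0.0]
force: [-3.3, 1.2, 5.6]
finger_gap: -0.001
```

Request:
arm_command:
  rows:
    - [[-0.1, 0, -1.2], 0, 1]

```text
t: 15.45
tcp_pos: [0.4919, -0.1104, 0.1145]
tool_rot: [0.758, 0.653, -0.0, -0.0]
force: [-2.3, 1.4, 6.1]
finger_gap: -0.005
```

Request:
arm_command:
  rows:
    - [[-0.1, 0, -1.2], 0, 1]

```text
t: 15.58
tcp_pos: [0.4918, -0.1104, 0.1134]
tool_rot: [0.758, 0.653, -0.0, -0.0]
force: [-3.2, 1.7, 8.4]
finger_gap: -0.002
```

The hook is on the catch and the force is rising. I'll go on one row at a time.

Request:
arm_command:
  rows:
    - [[0, 0, -1], 0, 1]

```text
t: 15.7
tcp_pos: [0.4917, -0.1103, 0.1125]
tool_rot: [0.758, 0.653, -0.0, -0.0]
force: [-3.0, 1.1, 9.1]
finger_gap: -0.001
```

Request:
arm_command:
  rows:
    - [[0, 0, -1], 0, 1]

```text
t: 15.82
tcp_pos: [0.4916, -0.1103, 0.1116]
tool_rot: [0.758, 0.653, -0.0, -0.0]
force: [-3.6, 0.8, 9.0]
finger_gap: 0.0
```

Request:
arm_command:
  rows:
    - [[0, 0, -1], 0, 1]

```text
t: 15.95
tcp_pos: [0.4915, -0.1103, 0.1106]
tool_rot: [0.758, 0.653, -0.0, -0.0]
force: [-3.4, 0.7, 6.4]
finger_gap: 0.001
```

Request:
arm_command:
  rows:
    - [[0, 0, -0.8], 0, 1]

```text
t: 16.08
tcp_pos: [0.4914, -0.1103, 0.1095]
tool_rot: [0.758, 0.653, -0.0, -0.001]
force: [-2.8, 1.3, 4.3]
finger_gap: -0.001
```

Request:
arm_command:
  rows:
    - [[0, 0, -0.8], 0, 1]

```text
t: 16.2
tcp_pos: [0.492, -0.1105, 0.1085]
tool_rot: [0.758, 0.652, 0.0, 0.0]
force: [-1.6, 0.2, 1.8]
finger_gap: 0.002
```

Request:
arm_command:
  rows:
    - [[0, 0, -0.8], 0, 1]

```text
t: 16.32
tcp_pos: [0.4922, -0.1105, 0.1076]
tool_rot: [0.758, 0.652, 0.0, 0.0]
force: [-1.6, 1.1, 3.7]
finger_gap: 0.002
```

Request:
arm_command:
  rows:
    - [[0, 0, -0.8], 0, 1]

```text
t: 16.45
tcp_pos: [0.4922, -0.1105, 0.1069]
tool_rot: [0.758, 0.653, -0.0, 0.0]
force: [-2.7, 0.3, 4.4]
finger_gap: -0.0
```

Request:
arm_command:
  rows:
    - [[0, 0, -0.8], 0, 1]

```text
t: 16.58
tcp_pos: [0.4923, -0.1105, 0.1067]
tool_rot: [0.758, 0.653, 0.0, 0.0]
force: [-3.4, 2.0, 14.2]
finger_gap: 0.002
```

Request:
arm_command:
  rows:
    - [[0, 0, -0.8], 0, 1]

```text
t: 16.7
tcp_pos: [0.4923, -0.1106, 0.1066]
tool_rot: [0.758, 0.653, 0.0, 0.0]
force: [-5.1, 1.0, 19.6]
finger_gap: 0.005
```

Request:
arm_command:
  rows:
    - [[0, 0, -0.8], 0, 1]

```text
t: 16.82
tcp_pos: [0.4923, -0.1106, 0.1065]
tool_rot: [0.758, 0.653, 0.0, 0.001]
force: [-6.2, 2.1, 24.7]
finger_gap: 0.004
```

There was a rise, a drop, then a hard stop at z = 106.6 mm, so it has snapped and is on the shelf. I'll retreat and look.

Request:
arm_command:
  rows:
    - [[0, 0, 2], 0, 1]
    - [[0, 0, 4], 0, 1]
    - [[4, -5, 12], 0, 1]
    - [[6, -8, 20], 0, 1]
    - [[8, -10, 20], 0, 1]

```text
t: 17.45
tcp_pos: [0.511, -0.1341, 0.1634]
tool_rot: [0.758, 0.653, 0.0, 0.0]
force: [0.5, -0.8, 0.1]
finger_gap: 0.0
```

```bash
python3 - <<'E'
from h import *
st(); im=manip.snapshot('scene'); cv2.imwrite('pics/s7f.png',im)
mark(im,'scene',dict(A=0.),175,140,110,95,7,'s7.png')
E
```

```text
t 17.45 tcp [ 511.  -134.1  163.4] jawyaw -0.149 z [ 0.001 -0.    -1.   ] F [ 0.46 -0.83  0.13] T [ 0.01 -0.03  0.02] gap 0.0 q [-0.47  0.51  1.75  0.    0.88 -0.32]
```

View pics/s7.png

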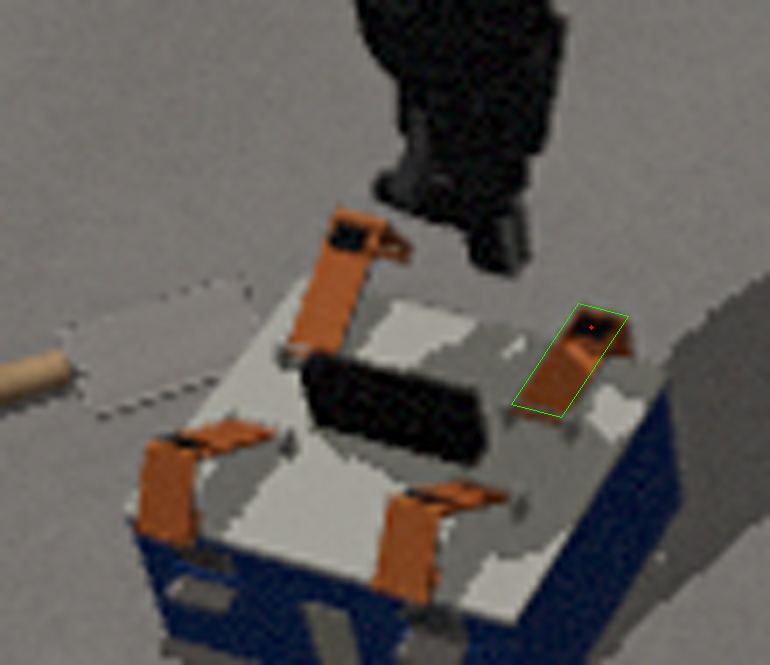

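A is hooked at about 0 rad. Next is C, diagonally opposite.

Request:
arm_command:
  rows:
    - [[9, -10, 6], 0, 1]
    - [[19, -21, 3], 0, 1]
    - [[21, -23, 0], 0, 1]
    - [[21, -23, 0], 0, 1]
    - [[17, -18, -2], 0, 1]
    - [[8, -9.5, -4], 0, 1]
    - [[0, 0, -5], 0, 1]
    - [[0, 0, -5], 0, 1]
    - [[0, 0, 0], 0, 1]

```text
t: 18.62
tcp_pos: [0.6041, -0.2369, 0.1548]
tool_rot: [0.758, 0.653, -0.0, -0.001]
force: [0.4, 0.9, 0.5]
finger_gap: 0.003
```

```bash
python3 - <<'E'
from h import *
st()
E
```

```text
t 18.625 tcp [ 604.1 -236.9  154.8] jawyaw -0.1485 z [-0.002  0.001 -1.   ] F [0.35 0.94 0.51] T [0.04 0.03 0.02] gap 0.003 q [-0.55  0.66  1.44  0.    1.04 -0.4 ]
```

Request:
arm_command:
  rows:
    - [[1, -1, -2.5], 0, 1]
    - [[1, -0.5, -2.5], 0, 1]
    - [[1, -0.4, -2.1], 0, 1]
    - [[1, -0.1, -2.1], 0, 1]
    - [[0.9, -0.1, -1.9], 0, 1]
    - [[0.9, -0.1, -1.9], 0, 1]

```text
t: 19.38
tcp_pos: [0.611, -0.2402, 0.1423]
tool_rot: [0.758, 0.652, -0.0, -0.0]
force: [0.3, -0.2, -0.4]
finger_gap: -0.002
```

```bash
python3 - <<'E'
from h import *
st()
E
```

```text
t 19.375 tcp [ 611.  -240.2  142.3] jawyaw -0.149 z [-0.  0. -1.] F [ 0.34 -0.24 -0.39] T [-0.01  0.02  0.01] gap -0.002 q [-0.54  0.69  1.43 -0.    1.02 -0.4 ]
```

Request:
arm_command:
  rows:
    - [[0.7, 0.4, -1.9], 0, 1]
    - [[0.7, 0.1, -1.9], 0, 1]
    - [[0.7, 0, -1.9], 0, 1]
    - [[0.6, 0, -1.9], 0, 1]

```text
t: 19.88
tcp_pos: [0.6138, -0.2398, 0.1349]
tool_rot: [0.758, 0.652, 0.0, 0.0]
force: [0.9, -0.1, 0.8]
finger_gap: -0.007
```

Request:
arm_command:
  rows:
    - [[0.6, 0, -1.9], 0, 1]
    - [[0.6, -0.1, -1.9], 0, 1]
    - [[0.5, -0.1, -1.9], 0, 1]

```text
t: 20.25
tcp_pos: [0.6156, -0.2399, 0.1292]
tool_rot: [0.758, 0.652, 0.0, 0.0]
force: [-0.5, 0.4, 1.3]
finger_gap: 0.005
```

```bash
python3 - <<'E'
from h import *
st(); im=manip.snapshot('scene'); cv2.imwrite('pics/s8f.png',im)
overlay(im,'scene',[],175,140,110,95,7,'s8.png')
E
```

```text
t 20.25 tcp [ 615.6 -239.9  129.2] jawyaw -0.1491 z [ 0. -0. -1.] F [-0.46  0.38  1.26] T [-0.04 -0.08  0.02] gap 0.005 q [-0.54  0.71  1.43  0.    1.   -0.39]
```

View pics/s8.png

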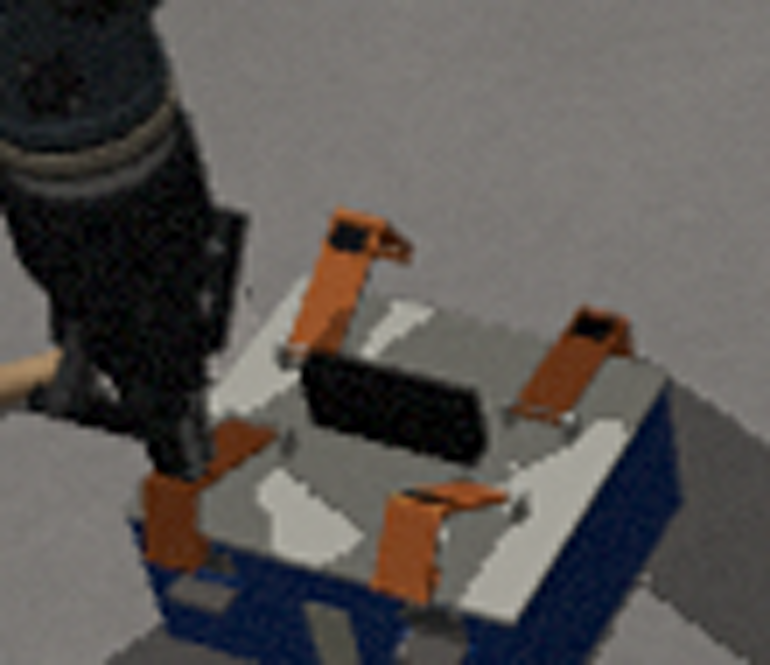

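C is following, and A stays down. I'll keep pressing.

Request:
arm_command:
  rows:
    - [[0.4, -0.1, -1.5], 0, 1]
    - [[0.3, -0.1, -1.5], 0, 1]

```text
t: 20.55
tcp_pos: [0.6162, -0.2401, 0.1262]
tool_rot: [0.758, 0.653, 0.0, 0.0]
force: [0.6, -0.4, 2.2]
finger_gap: 0.003
```

Request:
arm_command:
  rows:
    - [[0.3, -0.1, -1.4], 0, 1]
    - [[0.3, 0, -1.3], 0, 1]

```text
t: 20.8
tcp_pos: [0.6168, -0.2403, 0.1235]
tool_rot: [0.758, 0.652, 0.0, 0.0]
force: [0.5, -0.5, 1.5]
finger_gap: 0.0
```

Request:
arm_command:
  rows:
    - [[0.2, 0, -1.2], 0, 1]
    - [[0.2, 0, -1.2], 0, 1]

```text
t: 21.05
tcp_pos: [0.6172, -0.2403, 0.1212]
tool_rot: [0.758, 0.652, 0.0, 0.0]
force: [1.3, 0.1, 1.7]
finger_gap: 0.005
```

Request:
arm_command:
  rows:
    - [[0.2, 0, -1.2], 0, 1]

```text
t: 21.18
tcp_pos: [0.6174, -0.2403, 0.12]
tool_rot: [0.758, 0.653, 0.0, 0.0]
force: [1.0, 0.6, 1.7]
finger_gap: 0.002
```

Request:
arm_command:
  rows:
    - [[0.1, 0, -1.2], 0, 1]

```text
t: 21.3
tcp_pos: [0.6175, -0.2403, 0.1187]
tool_rot: [0.758, 0.653, 0.0, 0.0]
force: [1.1, -0.1, 3.0]
finger_gap: -0.001
```

Request:
arm_command:
  rows:
    - [[0.1, 0, -1.2], 0, 1]

```text
t: 21.42
tcp_pos: [0.6176, -0.2403, 0.1175]
tool_rot: [0.758, 0.653, 0.0, 0.0]
force: [1.2, -0.3, 3.3]
finger_gap: -0.002
```

Request:
arm_command:
  rows:
    - [[0.1, 0, -1.2], 0, 1]

```text
t: 21.55
tcp_pos: [0.6177, -0.2403, 0.1164]
tool_rot: [0.758, 0.653, 0.0, 0.0]
force: [0.7, -1.0, 1.8]
finger_gap: 0.003
```

Request:
arm_command:
  rows:
    - [[0.1, 0, -1], 0, 1]

```text
t: 21.68
tcp_pos: [0.6178, -0.2403, 0.1153]
tool_rot: [0.758, 0.653, 0.0, 0.0]
force: [1.4, -0.9, 2.2]
finger_gap: -0.0
```

Request:
arm_command:
  rows:
    - [[0.1, 0, -1], 0, 1]

```text
t: 21.8
tcp_pos: [0.618, -0.2403, 0.1143]
tool_rot: [0.758, 0.653, 0.0, 0.0]
force: [1.5, -0.4, 2.7]
finger_gap: -0.001
```

Request:
arm_command:
  rows:
    - [[0.1, 0, -1], 0, 1]

```text
t: 21.92
tcp_pos: [0.618, -0.2403, 0.1133]
tool_rot: [0.758, 0.653, 0.0, 0.0]
force: [1.7, 0.6, 3.6]
finger_gap: 0.001
```

Request:
arm_command:
  rows:
    - [[0, 0, -1], 0, 1]

```text
t: 22.05
tcp_pos: [0.6181, -0.2403, 0.1126]
tool_rot: [0.758, 0.653, 0.0, 0.0]
force: [0.9, -0.2, 4.8]
finger_gap: 0.002
```

Request:
arm_command:
  rows:
    - [[0, 0, -1], 0, 1]

```text
t: 22.18
tcp_pos: [0.6182, -0.2404, 0.1119]
tool_rot: [0.758, 0.653, 0.0, 0.001]
force: [1.1, -0.3, 6.0]
finger_gap: -0.001
```

Request:
arm_command:
  rows:
    - [[0, 0, -1], 0, 1]

```text
t: 22.3
tcp_pos: [0.6183, -0.2404, 0.1111]
tool_rot: [0.758, 0.653, 0.0, 0.001]
force: [0.4, 0.1, 6.8]
finger_gap: 0.0
```

Request:
arm_command:
  rows:
    - [[0, 0, -1], 0, 1]

```text
t: 22.42
tcp_pos: [0.6183, -0.2404, 0.1103]
tool_rot: [0.758, 0.653, 0.0, 0.001]
force: [0.1, -0.8, 7.8]
finger_gap: 0.001
```

Request:
arm_command:
  rows:
    - [[0, 0, -1], 0, 1]

```text
t: 22.55
tcp_pos: [0.6184, -0.2404, 0.1095]
tool_rot: [0.758, 0.653, 0.0, 0.001]
force: [1.3, -0.3, 8.9]
finger_gap: 0.002
```

Request:
arm_command:
  rows:
    - [[0, 0, -0.8], 0, 1]

```text
t: 22.68
tcp_pos: [0.6184, -0.2404, 0.1088]
tool_rot: [0.758, 0.653, 0.0, 0.001]
force: [0.2, 0.5, 9.0]
finger_gap: 0.001
```

Request:
arm_command:
  rows:
    - [[0, 0, -0.8], 0, 1]

```text
t: 22.8
tcp_pos: [0.6184, -0.2404, 0.1079]
tool_rot: [0.758, 0.653, 0.0, 0.001]
force: [1.8, -0.2, 7.7]
finger_gap: 0.001
```

Request:
arm_command:
  rows:
    - [[0, 0, -0.8], 0, 1]

```text
t: 22.92
tcp_pos: [0.6184, -0.2404, 0.1067]
tool_rot: [0.758, 0.653, 0.0, 0.001]
force: [1.7, -1.0, 3.1]
finger_gap: -0.001
```

Request:
arm_command:
  rows:
    - [[0, 0, -0.8], 0, 1]

```text
t: 23.05
tcp_pos: [0.6183, -0.2404, 0.1054]
tool_rot: [0.758, 0.652, 0.0, 0.001]
force: [2.0, -0.9, 3.8]
finger_gap: -0.002
```

Request:
arm_command:
  rows:
    - [[0, 0, -0.8], 0, 1]

```text
t: 23.18
tcp_pos: [0.6184, -0.2404, 0.1051]
tool_rot: [0.758, 0.652, 0.0, 0.001]
force: [2.3, 0.6, 9.2]
finger_gap: -0.002
```

Request:
arm_command:
  rows:
    - [[0, 0, -0.8], 0, 1]

```text
t: 23.3
tcp_pos: [0.6184, -0.2404, 0.1051]
tool_rot: [0.758, 0.653, 0.0, 0.001]
force: [-0.4, 0.7, 13.1]
finger_gap: -0.005
```

Request:
arm_command:
  rows:
    - [[0, 0, -0.8], 0, 1]

```text
t: 23.42
tcp_pos: [0.6184, -0.2404, 0.1049]
tool_rot: [0.758, 0.653, 0.0, 0.001]
force: [-1.1, 1.8, 15.9]
finger_gap: -0.003
```

Request:
arm_command:
  rows:
    - [[0, 0, -0.8], 0, 1]

```text
t: 23.55
tcp_pos: [0.6185, -0.2404, 0.1049]
tool_rot: [0.758, 0.653, 0.0, 0.001]
force: [-2.1, 1.8, 19.9]
finger_gap: 0.001
```

Request:
arm_command:
  rows:
    - [[0, 0, -0.8], 0, 1]

```text
t: 23.68
tcp_pos: [0.6185, -0.2404, 0.1049]
tool_rot: [0.758, 0.653, 0.0, 0.001]
force: [-3.0, 2.7, 23.2]
finger_gap: -0.004
```

Request:
arm_command:
  rows:
    - [[0, 0, 2], 0, 1]
    - [[0, 0, 5], 0, 1]
    - [[-4, 0, 12], 0, 1]
    - [[-10, 0, 22], 0, 1]
    - [[-20, 2, 22], 0, 1]
    - [[-22, 4, 2], 0, 1]

```text
t: 24.42
tcp_pos: [0.5613, -0.2343, 0.1674]
tool_rot: [0.758, 0.653, 0.0, 0.001]
force: [0.2, 0.3, -0.1]
finger_gap: -0.0
```

```bash
python3 - <<'E'
from h import *
st(); im=manip.snapshot('scene'); cv2.imwrite('pics/s9f.png',im)
mark(im,'scene',dict(C=-.03),175,140,110,95,7,'s9.png')
E
```

```text
t 24.425 tcp [ 561.3 -234.3  167.4] jawyaw -0.1489 z [ 0.001 -0.001 -1.   ] F [ 0.23  0.33 -0.11] T [ 0.01 -0.   -0.01] gap -0.0 q [-0.58  0.6   1.55 -0.    1.   -0.43]
```

View pics/s9.png

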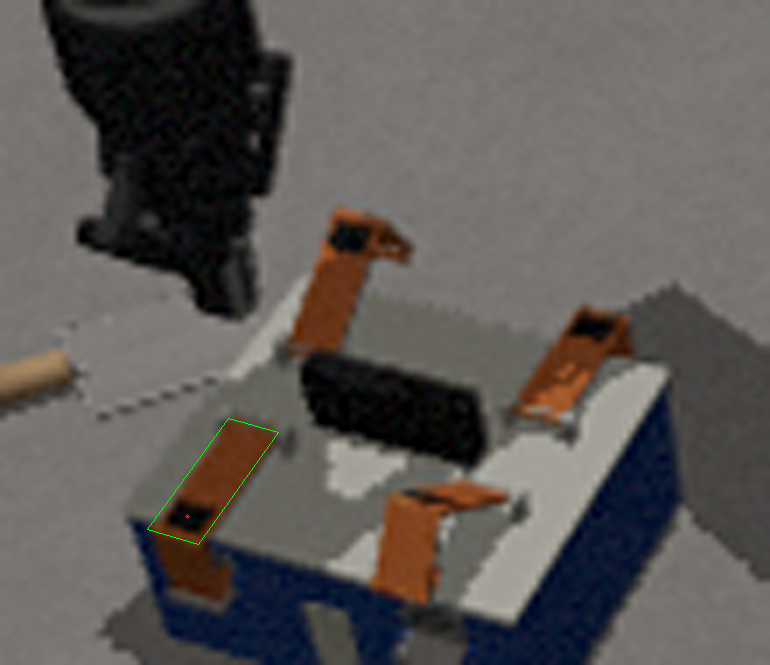

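A and C are both hooked. Next is B.

Request:
arm_command:
  rows:
    - [[-12, 2, 0], 0, 1]
    - [[-22, 4, 0], 0, 1]
    - [[-22, 4, 0], 0, 1]
    - [[-16, 3, 0], 0, 1]
    - [[-6, 1, -4], 0, 1]
    - [[0, 0, -6], 0, 1]
    - [[0, 0, 0], 0, 1]

```text
t: 25.35
tcp_pos: [0.4842, -0.2203, 0.1553]
tool_rot: [0.758, 0.653, -0.0, -0.0]
force: [0.9, -0.3, 0.2]
finger_gap: 0.0
```

```bash
python3 - <<'E'
from h import *
st()
E
```

```text
t 25.35 tcp [ 484.2 -220.3  155.3] jawyaw -0.149 z [-0.001  0.001 -1.   ] F [ 0.89 -0.3   0.16] T [-0.05  0.04  0.01] gap 0.0 q [-0.64  0.53  1.75  0.    0.87 -0.49]
```

Request:
arm_command:
  rows:
    - [[0, 0, -3], 0, 1]
    - [[-0.3, 0, -3], 0, 1]
    - [[-0.5, 0, -2.5], 0, 1]
    - [[-0.6, 0.1, -2], 0, 1]
    - [[-0.7, 0.1, -1.9], 0, 1]
    - [[-0.7, 0.1, -1.9], 0, 1]
    - [[-0.7, 0.1, -1.9], 0, 1]

```text
t: 26.22
tcp_pos: [0.4803, -0.2198, 0.1398]
tool_rot: [0.758, 0.653, 0.0, 0.0]
force: [0.3, 0.8, 0.4]
finger_gap: -0.001
```

Request:
arm_command:
  rows:
    - [[-0.7, 0.1, -1.9], 0, 1]
    - [[-0.7, 0.1, -1.9], 0, 1]
    - [[-0.6, 0.1, -1.9], 0, 1]

```text
t: 26.6
tcp_pos: [0.4783, -0.2195, 0.1342]
tool_rot: [0.758, 0.653, -0.0, 0.0]
force: [-0.3, -0.4, 1.4]
finger_gap: -0.001
```

Request:
arm_command:
  rows:
    - [[-0.5, 0.1, -1.8], 0, 1]
    - [[-0.5, 0.1, -1.8], 0, 1]

```text
t: 26.85
tcp_pos: [0.4773, -0.2193, 0.1306]
tool_rot: [0.758, 0.653, -0.0, 0.0]
force: [-0.9, -0.2, 1.9]
finger_gap: -0.002
```

Request:
arm_command:
  rows:
    - [[-0.4, 0, -1.4], 0, 1]
    - [[-0.3, 0, -1.3], 0, 1]

```text
t: 27.1
tcp_pos: [0.4766, -0.2192, 0.1278]
tool_rot: [0.758, 0.653, -0.0, -0.0]
force: [-1.0, -0.2, 1.0]
finger_gap: -0.001
```

Request:
arm_command:
  rows:
    - [[-0.1, 0, -1.3], 0, 1]
    - [[-0.1, 0, -1.3], 0, 1]

```text
t: 27.35
tcp_pos: [0.4764, -0.2192, 0.1252]
tool_rot: [0.758, 0.653, -0.0, -0.0]
force: [-0.4, 0.5, 2.0]
finger_gap: 0.002
```

Request:
arm_command:
  rows:
    - [[-0.1, 0, -1.2], 0, 1]
    - [[-0.1, 0, -1.2], 0, 1]

```text
t: 27.6
tcp_pos: [0.4762, -0.2193, 0.1229]
tool_rot: [0.758, 0.653, -0.0, -0.0]
force: [-0.9, 0.3, 2.3]
finger_gap: -0.004
```

Request:
arm_command:
  rows:
    - [[-0.1, 0, -1.2], 0, 1]

```text
t: 27.72
tcp_pos: [0.4761, -0.2193, 0.1216]
tool_rot: [0.758, 0.653, -0.0, -0.0]
force: [-1.1, 0.2, 2.3]
finger_gap: 0.005
```

Request:
arm_command:
  rows:
    - [[-0.1, 0, -1.2], 0, 1]

```text
t: 27.85
tcp_pos: [0.476, -0.2193, 0.1204]
tool_rot: [0.758, 0.653, -0.0, -0.0]
force: [-1.6, 0.2, 1.7]
finger_gap: -0.004
```

Request:
arm_command:
  rows:
    - [[-0.1, 0, -1.2], 0, 1]

```text
t: 27.98
tcp_pos: [0.4758, -0.2193, 0.1192]
tool_rot: [0.758, 0.653, -0.0, -0.0]
force: [-0.2, -0.1, 2.5]
finger_gap: 0.001
```

Request:
arm_command:
  rows:
    - [[-0.1, 0, -1.2], 0, 1]

```text
t: 28.1
tcp_pos: [0.4757, -0.2192, 0.118]
tool_rot: [0.758, 0.653, -0.0, -0.0]
force: [-2.4, 1.1, 2.9]
finger_gap: 0.003
```

Request:
arm_command:
  rows:
    - [[0, 0, -1], 0, 1]

```text
t: 28.22
tcp_pos: [0.4757, -0.2192, 0.117]
tool_rot: [0.758, 0.653, -0.0, -0.0]
force: [-1.4, -0.2, 2.4]
finger_gap: -0.003
```

Request:
arm_command:
  rows:
    - [[0, 0, -1], 0, 1]

```text
t: 28.35
tcp_pos: [0.4758, -0.2193, 0.1161]
tool_rot: [0.758, 0.653, -0.0, -0.0]
force: [-2.0, 1.3, 2.8]
finger_gap: -0.001
```

Request:
arm_command:
  rows:
    - [[0, 0, -1], 0, 1]

```text
t: 28.48
tcp_pos: [0.4757, -0.2192, 0.1151]
tool_rot: [0.758, 0.653, -0.0, -0.0]
force: [-1.6, -0.0, 4.0]
finger_gap: -0.002
```

Request:
arm_command:
  rows:
    - [[0, 0, -1], 0, 1]

```text
t: 28.6
tcp_pos: [0.4756, -0.2192, 0.1143]
tool_rot: [0.758, 0.653, -0.0, -0.0]
force: [-2.9, 0.5, 5.8]
finger_gap: 0.002
```

Request:
arm_command:
  rows:
    - [[0, 0, -1], 0, 1]

```text
t: 28.72
tcp_pos: [0.4754, -0.2192, 0.1134]
tool_rot: [0.758, 0.653, -0.0, -0.0]
force: [-3.3, 0.5, 7.0]
finger_gap: 0.001
```

Request:
arm_command:
  rows:
    - [[0, 0, -1], 0, 1]

```text
t: 28.85
tcp_pos: [0.4754, -0.2192, 0.1125]
tool_rot: [0.758, 0.653, -0.0, -0.0]
force: [-3.6, 0.5, 8.3]
finger_gap: 0.001
```

Request:
arm_command:
  rows:
    - [[0, 0, -1], 0, 1]

```text
t: 28.98
tcp_pos: [0.4753, -0.2191, 0.1116]
tool_rot: [0.758, 0.653, -0.0, -0.0]
force: [-3.7, 0.2, 8.8]
finger_gap: -0.004
```

Request:
arm_command:
  rows:
    - [[0, 0, -1], 0, 1]

```text
t: 29.1
tcp_pos: [0.4752, -0.2191, 0.1107]
tool_rot: [0.758, 0.653, -0.0, -0.0]
force: [-4.3, 1.2, 9.5]
finger_gap: -0.003
```

Request:
arm_command:
  rows:
    - [[0, 0, -0.8], 0, 1]

```text
t: 29.22
tcp_pos: [0.4751, -0.2191, 0.1099]
tool_rot: [0.758, 0.653, -0.0, -0.001]
force: [-4.0, 1.0, 7.6]
finger_gap: -0.005
```

Request:
arm_command:
  rows:
    - [[0, 0, -0.8], 0, 1]

```text
t: 29.35
tcp_pos: [0.4751, -0.2191, 0.1088]
tool_rot: [0.758, 0.653, -0.0, -0.001]
force: [-3.6, 0.1, 5.3]
finger_gap: -0.0
```

Request:
arm_command:
  rows:
    - [[0, 0, -0.8], 0, 1]

```text
t: 29.48
tcp_pos: [0.4754, -0.2192, 0.1078]
tool_rot: [0.758, 0.653, -0.0, -0.0]
force: [-1.4, 0.6, 2.9]
finger_gap: -0.004
```

Request:
arm_command:
  rows:
    - [[0, 0, -0.8], 0, 1]

```text
t: 29.6
tcp_pos: [0.4758, -0.2192, 0.1068]
tool_rot: [0.758, 0.652, 0.0, -0.0]
force: [-2.4, -0.2, 4.4]
finger_gap: -0.002
```

Snapped. I'll carry on to the shelf stop.

Request:
arm_command:
  rows:
    - [[0, 0, -0.8], 0, 1]

```text
t: 29.72
tcp_pos: [0.4757, -0.2192, 0.1061]
tool_rot: [0.758, 0.653, -0.0, -0.0]
force: [-2.5, 0.7, 7.9]
finger_gap: -0.004
```

Request:
arm_command:
  rows:
    - [[0, 0, -0.8], 0, 1]

```text
t: 29.85
tcp_pos: [0.4758, -0.2193, 0.106]
tool_rot: [0.758, 0.653, -0.0, -0.0]
force: [-3.3, 1.1, 13.6]
finger_gap: 0.001
```

Request:
arm_command:
  rows:
    - [[0, 0, -0.8], 0, 1]

```text
t: 29.98
tcp_pos: [0.4759, -0.2193, 0.1059]
tool_rot: [0.758, 0.653, -0.0, 0.0]
force: [-5.7, 2.5, 19.7]
finger_gap: -0.003
```

Request:
arm_command:
  rows:
    - [[0, 0, -0.8], 0, 1]

```text
t: 30.1
tcp_pos: [0.4759, -0.2193, 0.1058]
tool_rot: [0.758, 0.653, -0.0, 0.0]
force: [-6.3, 2.8, 25.6]
finger_gap: -0.002
```

Request:
arm_command:
  rows:
    - [[0, 0, 2], 0, 1]
    - [[0, 0, 5], 0, 1]
    - [[4, 2, 12], 0, 1]
    - [[8, 5, 22], 0, 1]
    - [[14, 9, 20], 0, 1]
    - [[22, 14, 3], 0, 1]
    - [[26, 16, 0], 0, 1]
    - [[26, 16, 0], 0, 1]
    - [[24, 14, 0], 0, 1]
    - [[16, 9.5, 0], 0, 1]
    - [[6, 4, 0], 0, 1]
    - [[0, 0, 0], 0, 1]

```text
t: 31.6
tcp_pos: [0.6217, -0.1297, 0.1676]
tool_rot: [0.758, 0.653, -0.0, -0.0]
force: [0.1, 0.2, 0.1]
finger_gap: -0.001
```

```bash
python3 - <<'E'
from h import *
st(); im=manip.snapshot('scene'); cv2.imwrite('pics/s10f.png',im)
mark(im,'scene',dict(B=0.),175,140,110,95,7,'s10.png')
E
```

```text
t 31.6 tcp [ 621.7 -129.7  167.6] jawyaw -0.1486 z [-0.001 -0.    -1.   ] F [0.06 0.16 0.1 ] T [-0.04  0.    0.02] gap -0.001 q [-0.38  0.63  1.47 -0.    1.04 -0.23]
```

View pics/s10.png

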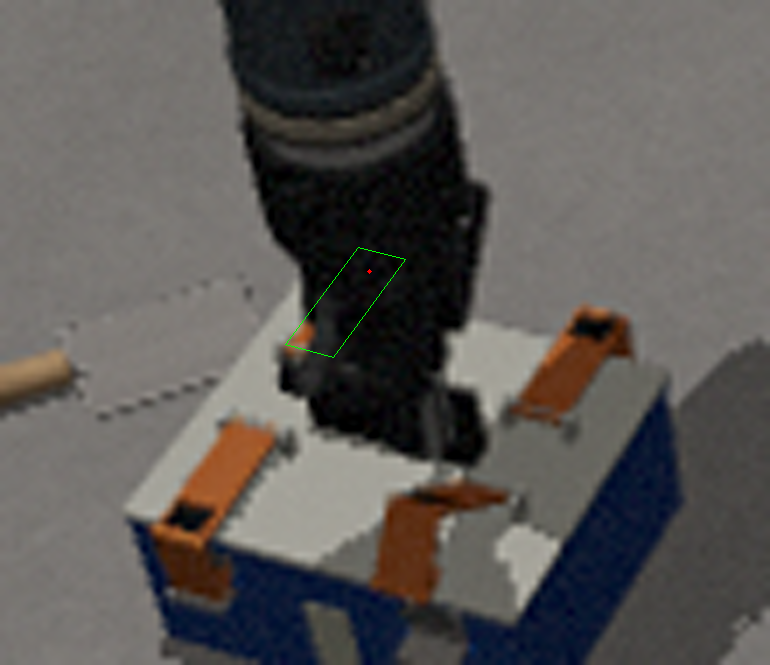

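The gripper hides B in this view, so I'll check it from the top camera.

```bash
python3 - <<'E'
from h import *
im=manip.snapshot('top'); cv2.imwrite('pics/t10f.png',im)
mark(im,'top',dict(B=0.,A=0,C=0),370,120,120,110,6,'t10.png')
E
```

```text
(no output)
```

View pics/t10.png

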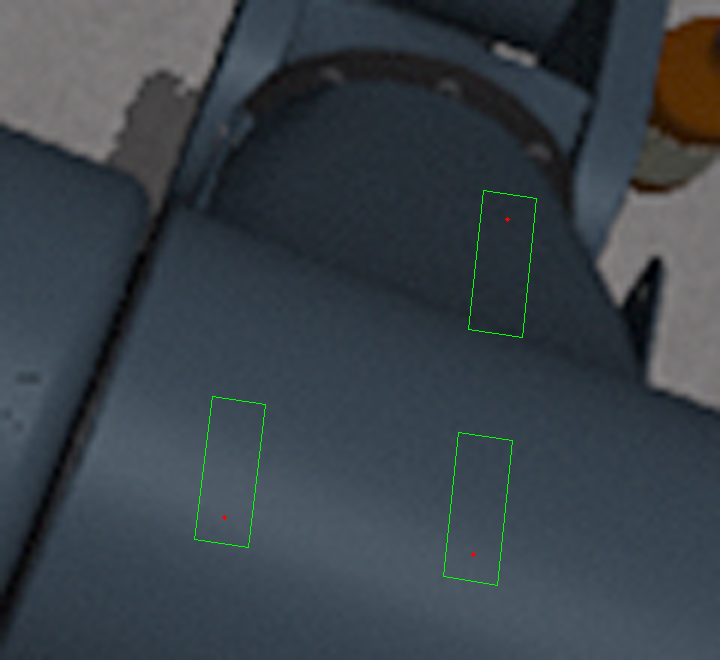

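B is hidden here too. The order of the last two doesn't matter and the feel was clear, so I'll press D and check B afterwards.

Request:
arm_command:
  rows:
    - [[0, 0, -5], 0, 1]
    - [[0, 0, -5], 0, 1]
    - [[0.3, 0, -4], 0, 1]
    - [[0.4, 0, -3], 0, 1]
    - [[0.8, -0.2, -2], 0, 1]
    - [[1, -0.2, -1.9], 0, 1]
    - [[1, -0.2, -1.9], 0, 1]

```text
t: 32.58
tcp_pos: [0.6255, -0.1304, 0.1449]
tool_rot: [0.758, 0.653, 0.0, 0.0]
force: [0.3, 0.1, 0.4]
finger_gap: 0.0
```

Request:
arm_command:
  rows:
    - [[0.9, -0.1, -1.9], 0, 1]
    - [[0.8, -0.1, -1.9], 0, 1]
    - [[0.8, -0.1, -1.9], 0, 1]

```text
t: 32.95
tcp_pos: [0.628, -0.1307, 0.1392]
tool_rot: [0.758, 0.653, 0.0, 0.0]
force: [-0.6, 0.3, 0.9]
finger_gap: -0.001
```

Request:
arm_command:
  rows:
    - [[0.8, -0.1, -1.9], 0, 1]
    - [[0.8, -0.1, -1.9], 0, 1]
    - [[0.7, -0.1, -1.9], 0, 1]

```text
t: 33.33
tcp_pos: [0.6304, -0.1311, 0.1335]
tool_rot: [0.758, 0.653, 0.0, 0.0]
force: [0.5, -1.2, 1.5]
finger_gap: -0.001
```

Request:
arm_command:
  rows:
    - [[0.7, -0.1, -1.8], 0, 1]
    - [[0.6, -0.1, -1.8], 0, 1]

```text
t: 33.58
tcp_pos: [0.6316, -0.1313, 0.1299]
tool_rot: [0.758, 0.652, 0.0, 0.0]
force: [-0.2, -0.2, 1.4]
finger_gap: -0.0
```

```bash
python3 - <<'E'
from h import *
st(); im=manip.snapshot('scene'); cv2.imwrite('pics/s11f.png',im)
overlay(im,'scene',[],175,140,110,95,7,'s11.png')
E
```

```text
t 33.575 tcp [ 631.6 -131.3  129.9] jawyaw -0.1491 z [ 0. -0. -1.] F [-0.18 -0.16  1.44] T [-0.05 -0.11 -0.02] gap -0.0 q [-0.38  0.69  1.47  0.    0.98 -0.23]
```

View pics/s11.png

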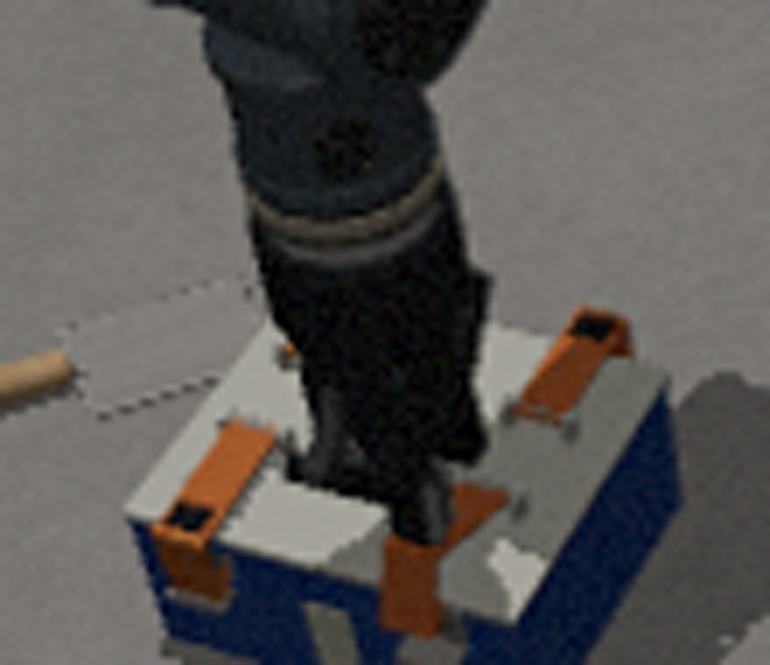

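D is following.

Request:
arm_command:
  rows:
    - [[0.4, -0.1, -1.5], 0, 1]
    - [[0.4, 0, -1.5], 0, 1]

```text
t: 33.88
tcp_pos: [0.6324, -0.1313, 0.127]
tool_rot: [0.758, 0.653, 0.0, 0.0]
force: [0.3, -0.2, 1.7]
finger_gap: -0.001
```

Request:
arm_command:
  rows:
    - [[0.3, 0, -1.4], 0, 1]
    - [[0.3, 0, -1.3], 0, 1]

```text
t: 34.12
tcp_pos: [0.633, -0.1314, 0.1242]
tool_rot: [0.758, 0.653, 0.0, 0.0]
force: [1.4, -0.4, 2.2]
finger_gap: 0.003
```

Request:
arm_command:
  rows:
    - [[0.3, 0, -1.2], 0, 1]
    - [[0.2, 0, -1.2], 0, 1]

```text
t: 34.38
tcp_pos: [0.6335, -0.1314, 0.1218]
tool_rot: [0.758, 0.653, 0.0, 0.0]
force: [0.7, -0.8, 2.2]
finger_gap: -0.003
```

Request:
arm_command:
  rows:
    - [[0.2, 0, -1.2], 0, 1]

```text
t: 34.5
tcp_pos: [0.6337, -0.1314, 0.1207]
tool_rot: [0.758, 0.653, 0.0, 0.0]
force: [0.3, 0.3, 2.5]
finger_gap: 0.002
```

Request:
arm_command:
  rows:
    - [[0.1, 0, -1.2], 0, 1]

```text
t: 34.62
tcp_pos: [0.6338, -0.1314, 0.1194]
tool_rot: [0.758, 0.653, 0.0, 0.0]
force: [1.2, -0.0, 2.4]
finger_gap: -0.004
```

Request:
arm_command:
  rows:
    - [[0.1, 0, -1.2], 0, 1]

```text
t: 34.75
tcp_pos: [0.6339, -0.1313, 0.1183]
tool_rot: [0.758, 0.653, 0.0, 0.0]
force: [0.8, -0.2, 4.0]
finger_gap: -0.002
```

Request:
arm_command:
  rows:
    - [[0.1, 0, -1], 0, 1]

```text
t: 34.88
tcp_pos: [0.6341, -0.1314, 0.1176]
tool_rot: [0.758, 0.653, 0.0, 0.0]
force: [-0.2, -0.9, 5.6]
finger_gap: -0.002
```

Request:
arm_command:
  rows:
    - [[0.1, 0, -1], 0, 1]

```text
t: 35.0
tcp_pos: [0.6343, -0.1314, 0.1168]
tool_rot: [0.758, 0.653, 0.0, 0.0]
force: [0.6, -0.1, 6.6]
finger_gap: 0.0
```

Request:
arm_command:
  rows:
    - [[0, 0, -1], 0, 1]

```text
t: 35.12
tcp_pos: [0.6344, -0.1314, 0.1161]
tool_rot: [0.758, 0.653, 0.0, 0.001]
force: [0.6, -0.3, 7.5]
finger_gap: 0.0
```

Request:
arm_command:
  rows:
    - [[0, 0, -1], 0, 1]

```text
t: 35.25
tcp_pos: [0.6346, -0.1315, 0.1153]
tool_rot: [0.758, 0.653, 0.0, 0.001]
force: [-0.5, 0.2, 7.1]
finger_gap: -0.002
```

Request:
arm_command:
  rows:
    - [[0, 0, -1], 0, 1]

```text
t: 35.38
tcp_pos: [0.6347, -0.1315, 0.1146]
tool_rot: [0.758, 0.653, 0.001, 0.001]
force: [-0.6, 0.1, 8.9]
finger_gap: -0.001
```

Request:
arm_command:
  rows:
    - [[0, 0, -1], 0, 1]

```text
t: 35.5
tcp_pos: [0.6348, -0.1315, 0.1136]
tool_rot: [0.758, 0.653, 0.001, 0.001]
force: [1.2, 0.6, 6.2]
finger_gap: -0.0
```

Request:
arm_command:
  rows:
    - [[0, 0, -0.8], 0, 1]

```text
t: 35.62
tcp_pos: [0.6349, -0.1315, 0.1123]
tool_rot: [0.758, 0.652, 0.001, 0.001]
force: [1.3, 0.2, 3.4]
finger_gap: -0.0
```

Request:
arm_command:
  rows:
    - [[0, 0, -0.8], 0, 1]

```text
t: 35.75
tcp_pos: [0.6341, -0.1313, 0.1107]
tool_rot: [0.758, 0.653, 0.0, 0.0]
force: [1.6, 0.2, 2.2]
finger_gap: -0.004
```

Request:
arm_command:
  rows:
    - [[0, 0, -0.8], 0, 1]

```text
t: 35.88
tcp_pos: [0.634, -0.1313, 0.1096]
tool_rot: [0.758, 0.653, 0.0, 0.0]
force: [1.2, -0.8, 3.0]
finger_gap: 0.002
```

Request:
arm_command:
  rows:
    - [[0, 0, -0.8], 0, 1]

```text
t: 36.0
tcp_pos: [0.6341, -0.1313, 0.1091]
tool_rot: [0.758, 0.653, 0.0, 0.0]
force: [0.7, 0.3, 7.1]
finger_gap: 0.001
```

Request:
arm_command:
  rows:
    - [[0, 0, -0.8], 0, 1]

```text
t: 36.12
tcp_pos: [0.6341, -0.1313, 0.109]
tool_rot: [0.758, 0.653, 0.0, 0.0]
force: [0.6, 1.8, 9.2]
finger_gap: -0.001
```

Request:
arm_command:
  rows:
    - [[0, 0, -0.8], 0, 1]

```text
t: 36.25
tcp_pos: [0.6341, -0.1313, 0.1089]
tool_rot: [0.758, 0.653, 0.0, 0.0]
force: [-0.9, 1.1, 14.3]
finger_gap: 0.002
```

Request:
arm_command:
  rows:
    - [[0, 0, -0.8], 0, 1]

```text
t: 36.38
tcp_pos: [0.6342, -0.1313, 0.1088]
tool_rot: [0.758, 0.653, 0.0, 0.0]
force: [-1.6, 0.6, 16.8]
finger_gap: 0.001
```

Request:
arm_command:
  rows:
    - [[0, 0, -0.8], 0, 1]

```text
t: 36.5
tcp_pos: [0.6342, -0.1313, 0.1088]
tool_rot: [0.758, 0.653, 0.0, 0.0]
force: [-4.0, 1.0, 20.1]
finger_gap: 0.002
```

Request:
arm_command:
  rows:
    - [[0, 0, 2], 0, 1]
    - [[0, 0, 5], 0, 1]
    - [[0, 3, 15], 0, 1]
    - [[0, 10, 30], 0, 1]
    - [[-5, 25, 30], 0, 1]
    - [[-15, 40, 30], 0, 1]
    - [[-20, 45, 10], 0, 1]
    - [[-20, 45, 0], 0, 1]
    - [[-20, 40, 0], 0, 1]
    - [[-10, 30, 0], 0, 1]
    - [[0, 10, 0], 0, 1]
    - [[0, 0, 0], 0, 1]

```text
t: 38.0
tcp_pos: [0.5443, 0.1168, 0.228]
tool_rot: [0.757, 0.653, 0.0, 0.0]
force: [0.1, -0.4, 0.8]
finger_gap: 0.0
```

```bash
python3 - <<'E'
from h import *
st(); im=manip.snapshot('scene'); cv2.imwrite('pics/s12f.png',im)
overlay(im,'scene',[(rectW(.555,-.1754,-.149,.085,.154,.184),(0,255,0))],175,140,110,95,7,'s12.png')
im=manip.snapshot('top'); cv2.imwrite('pics/t12f.png',im)
mark(im,'top',dict(B=0.,A=0,C=-.03,D=0.03),370,120,120,110,6,'t12.png')
E
```

```text
t 38.0 tcp [544.3 116.8 228. ] jawyaw -0.1478 z [ 0. -0. -1.] F [ 0.15 -0.37  0.79] T [-0.02  0.01  0.03] gap 0.0 q [ 0.01  0.45  1.62 -0.    1.07  0.16]
```

View pics/s12.png

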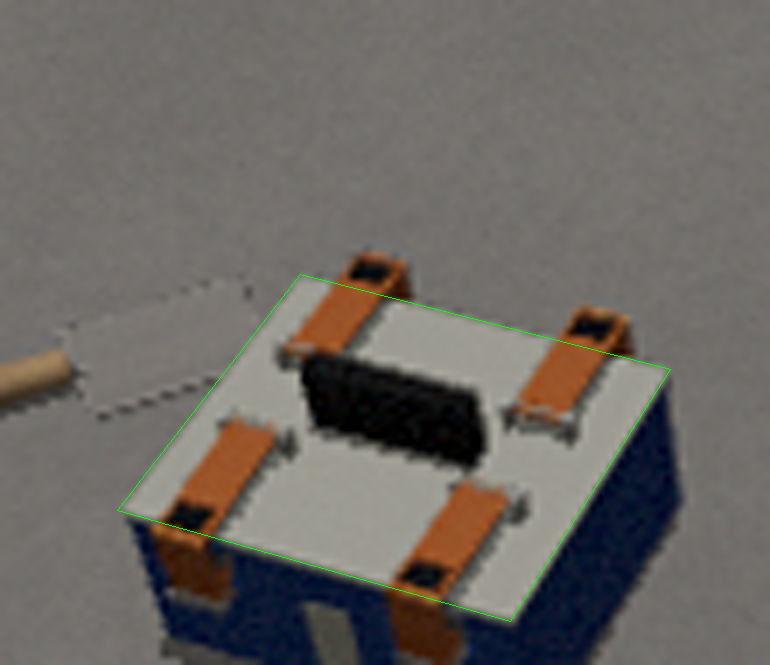

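View pics/t12.png

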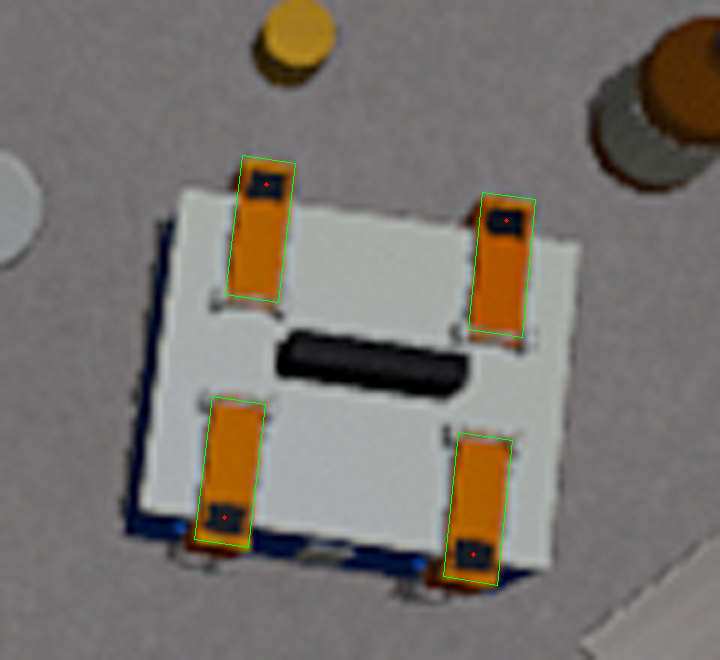

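View pics/s12f.png

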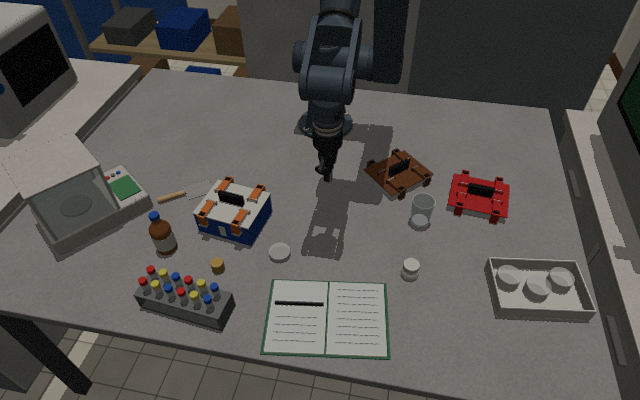

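The lid is home and all four clips are down near 0 rad in both views. Everything else is undisturbed and the robot is clear of it. I'll hand in.

```bash
python3 -c "
from h import *
print(manip.sign_off())"
```

```text
the job is handed in; nothing more can be done
None
```

The white lid is fully home on the blue box and all four clips are snapped down. I pressed them in the order A, C, B, D and handed the job in at about 38 s of the 72 s allowed.

- **Seating the lid:** it met the rim at the expected height. With all clips still up, its outline matched the plate flat on the rim.
- **Pressing the clips:** each clip showed the same feel. The force rose to about 9 N, dropped at the snap, then came to a hard stop on the shelf. I pressed at 6 to 15 mm/s and stopped at 20 to 26 N.
- **Last checks:** both cameras showed all four clips staying down near level after release and the lid still home. The scene view showed the other things on the bench where they were, and the gripper was clear of everything.
- **One check made late:** clip B was hidden by the arm right after I pressed it, so I only confirmed it by eye in the final pictures. No check failed or disagreed.

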